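Fetch the square sieve from behind the round ones

TASK

Fetch the square sieve from the back of the crowded hook: first hang the two round sieves in front of it on the spare hook, the outermost one first, slid gently back until it rests against the rubber stop (wherever the stop sits, and without shoving the stop along), and the second one slid back until it touches the first. Then stand the square sieve upright on the floor of the draining trough; force nothing, let nothing fall, and leave all else in place.

Things in the scene. Friction and masses are not known exactly. Their poses are not given: they have to be found in the camera images.
- sieve_front: Outermost of the 3 steel sieves on the crowded hook, 0.13 to 0.25 kg: round (86 mm) frame 24 mm deep (x +-12 mm) below a flat strap, 28 mm wide (y), 8 thick (x), with an eye through it along x, 16 wide (y), 28 high. Origin: middle of the eye; z up, x along the bar towards the post. Pinch the strap above the eye (z 14 to 64 mm) across y from above. Lowest point z -116.
- sieve_mid: Middle one of the 3 steel sieves, like the outermost, 0.13 to 0.25 kg: round (86 mm) frame 24 mm deep (x +-12 mm) below a flat strap, 28 mm wide (y), 8 thick (x), with an eye through it along x, 16 wide (y), 28 high. Origin: middle of the eye; z up, x along the bar towards the post. Pinch the strap above the eye (z 14 to 64 mm) across y from above. Lowest point z -116.
- sieve_rear: Rearmost steel sieve, next to the post, 0.13 to 0.25 kg: square (84 mm) frame 24 mm deep (x +-12 mm) below a flat strap, 28 mm wide (y), 8 thick (x), with an eye through it along x, 16 wide (y), 28 high. Origin: middle of the eye; z up, x along the bar towards the post. Pinch the strap above the eye (z 14 to 64 mm) across y from above. Flat underside z -114.
- full_hook: Crowded hook stand, fixed. Origin on the table; foot 150 x 110 x 10 mm; post's front at x +55, top z 208 mm. From it a level 8 mm bar runs to -x, axis z 200, y 0. A sieve hanging on it has its origin at z 190. The three hang 25 to 31 mm apart, the rear one 18 to 21 mm from the post.
- full_tip (a point): tip of the crowded hook's lip: the bar turns up from x -60 to this point at x -70 mm, z 212 mm in the stand's frame, 8 mm above the bar's top. To pass it a sieve must be raised 9 to 19 mm from hanging (14 is best), with 4 mm of play to either side
- spare_hook: Spare hook stand, fixed. Origin on the table; foot 150 x 110 x 10 mm; post's front at x +55, top z 208 mm. From it a level 8 mm bar runs to -x, axis z 200, y 0. Round the bar sits a black rubber stop, a collar 30 mm across, 10 long, its front face anywhere from x -3 to +33: not reported, to be felt. Held by friction, it slides if pushed with over 8 N. A sieve rests on it with its strap's back face (x +4).
- spare_tip (a point): tip of the spare hook's lip, in shape, place and height as on the crowded hook (x -70, z 212 mm in the stand's frame); the two stands are alike but for the stop
- trough: draining stand, fixed: narrow open metal trough, outside 46 (x) x 108 (y) x 50 mm high, walls and floor 5 mm (inside 36 x 98). Origin: centre of its underside. The square sieve stands in it with its frame along the trough's y (either way round), its origin then 119 mm above the trough's.
- sherd_a: bystander, loose: flat five-sided potsherd, 52 mm across, 12 thick; origin at the centre of its underside
- sherd_b: bystander, loose: flat four-sided potsherd, 40 mm across, 10 thick; origin at the centre of its underside
- sherd_c: bystander, loose: flat brown six-sided potsherd, 60 mm across, 14 thick; origin at the centre of its underside
- sherd_d: bystander, loose: flat five-sided potsherd, 44 mm across, 11 thick; origin at the centre of its underside
- jar: bystander, loose: closed jar, 56 mm across, 75 high; origin at the centre of its underside
- mug: bystander, loose: white mug, 76 mm across, 85 high; origin at the centre of its underside
- brush: bystander, loose: hand brush lying on the table
- book: bystander, loose: blue book lying flat, 150 x 210 x 28 mm; origin at the centre of its underside
Things that resemble listed ones, but are neither listed nor needed, are in the scene too. What is shaped like the sieve_front but yellow is not meant. Leave any blue look-alike of the spare_hook alone.

How it is judged (in metres and radians):
On the way, in this order (a step that is already met when the one before it is completed fails the run):
1. the outermost round sieve hangs on the spare hook, against the stop (x of sieve_front in the frame of spare_hook between -0.052 and 0.05 m and y of sieve_front in the frame of spare_hook between -0.012 and 0.012 m and z of sieve_front in the frame of spare_hook between 0.18 and 0.199 m and linear speed of sieve_front below 0.03 m/s and x of stop_c0 in the frame of sieve_front between 0 and 0.0125 m and contact force between the fingers and sieve_front below 0.1 N), for 0.2 s.
2. the other round sieve hangs there too, against the first (x of sieve_mid in the frame of spare_hook between -0.052 and 0.05 m and y of sieve_mid in the frame of spare_hook between -0.012 and 0.012 m and z of sieve_mid in the frame of spare_hook between 0.18 and 0.199 m and linear speed of each of sieve_mid, sieve_front below 0.03 m/s and x of sieve_front in the frame of sieve_mid between 0 and 0.0285 m and x of sieve_front in the frame of spare_hook between -0.052 and 0.05 m and y of sieve_front in the frame of spare_hook between -0.012 and 0.012 m and z of sieve_front in the frame of spare_hook between 0.18 and 0.199 m and x of stop_c0 in the frame of sieve_front between 0 and 0.0125 m and contact force between the fingers and sieve_mid below 0.1 N), for 0.2 s.
At the end, for the whole second after the job is handed in: Both round sieves hang at rest on the spare hook behind its lip, the first within 3.5 mm of the rubber stop, the second within 4.5 mm of the first; the square sieve stands at rest on the trough's floor (within 5 mm), centred within 14 mm, tilted under 0.2 rad (x of sieve_front in the frame of spare_hook between -0.052 and 0.05 m and y of sieve_front in the frame of spare_hook between -0.012 and 0.012 m and z of sieve_front in the frame of spare_hook between 0.18 and 0.199 m and linear speed of each of sieve_front, sieve_mid, sieve_rear below 0.03 m/s and x of stop_c0 in the frame of sieve_front between 0 and 0.0125 m and x of sieve_mid in the frame of spare_hook between -0.052 and 0.05 m and y of sieve_mid in the frame of spare_hook between -0.012 and 0.012 m and z of sieve_mid in the frame of spare_hook between 0.18 and 0.199 m and x of sieve_front in the frame of sieve_mid between 0 and 0.0285 m and x of sieve_rear in the frame of trough between -0.014 and 0.014 m and y of sieve_rear in the frame of trough between -0.014 and 0.014 m and z of sieve_rear in the frame of trough below 0.124 m and angle between sieve_rear's own z axis and vertical below 0.2 rad); the robot touches nothing.
It fails at once if the rubber stop is shoved more than 5 mm along the bar (distance of stop_c0 from where it was at the start of the episode above 0.005 m).
It fails at once if a sieve is forced against a hook with more than 40 N (contact force between any of sieve_front, sieve_mid, sieve_rear and full_hook above 40 N or contact force between any of sieve_front, sieve_mid, sieve_rear and spare_hook above 40 N).
It fails at once if a sieve is let fall ((linear speed of sieve_front above 0.7 m/s and contact force between the fingers and sieve_front below 0.1 N) or (linear speed of sieve_mid above 0.7 m/s and contact force between the fingers and sieve_mid below 0.1 N) or (linear speed of sieve_rear above 0.7 m/s and contact force between the fingers and sieve_rear below 0.1 N)).
It fails at once if a bystander is moved by more than 30 mm (distance of any of sherd_a, sherd_b, sherd_c, sherd_d, jar, mug, brush, book from where it was at the start of the episode above 0.03 m).
It also fails if it takes over 72 s, if anything falls off the work surface, if the arm or the gripper's body presses on something with over 40 N, if the wrist force passes 120 N, or if a joint passes its speed limit or range.

ROBOT

A 7-joint arm with a two-finger parallel gripper is mounted at the origin on the work surface. World frame = base frame: x ahead of the robot, y to its left, z up, the work surface at z = 0. Lengths are in m, angles in degrees, forces in N, time in s.
With the tool pointing down it reaches from about 0.35 to 0.9 m from the base axis. Payload 7.2 kg.
Tool frame: the origin (TCP) lies midway between the tips of the shut fingers; the grasp point (between the pads) lies 19 mm behind it; z points along the fingers, y is the line along which they close (so a half turn about z gives the same grasp; the last joint's range is limited). The gripper opens to 85 mm and grips with 20 to 120 N. Pads are 22 mm wide; open, the fingers measure 114 mm over their backs; the gripper's body (76 mm by 85 mm) begins 54 mm behind the grasp point. The pads swing forward as they close: fully open they stand 13 mm farther back than shut.
Start: joints at [-77.303, 23.554, -0.728, 91.456, 0.321, 64.991, -4.71], TCP at [0.179, 0.599, 0.231] pointing down, gripper open.
Joint ranges: [-169.25, 169.25], [-16.82, 113.86], [-84.01, 82.57], [7.8, 145.47], [-59.2, 239.2], [7.22, 106.19], [-163.78, 163.78]. Speed limits (degrees/s): [136.94, 136.94, 172.46, 172.46, 180, 180, 180].

INTERFACE

Orientations are given as a 3x3 rotation matrix whose columns are the frame's x, y, z axes.
In Python, from rig import manip, cams, order gives the robot as it stands.
- The arm moves only by the tool drive_tool, never from a script. Its argument "series" is text: rows parted by semicolons, each of 5 numbers parted by spaces: the shift along the tool's x, y, z in cm, then the turn about the tool's z in rad, then the closure, from 0 (fully open) to 1 (shut). In form: tx ty tz turn claw; .... A call has 1 to 12 rows; each row is the pose to reach, as a shift and turn from the pose commanded when the call began, along the tool's axes at that moment; what a row does not reach only later rows make up. A row lasts 1/12 s, in which the tool goes at most 41.7 mm and 7.16 degrees, less where a joint would pass 70% of its speed; a pose out of reach is approached as far as the arm can. A call with a gripper value outside its range is refused whole. The fingers move at their own pace and stop on an object; "newtons" is the grip in N (left out, the last holds). Time passes only in rows, so rows that repeat a pose let the fingers close. It gives the time, the measured TCP pose, the force, the opening and the grip force at its end, in the units of the state.
- manip.sense(): the state, without advancing time (a new reading comes with each control period).
- cams.snapshot(name): name is "side" or "top"; returns a dict with "img" (400x640x3 uint8, red, green, blue), "camera_matrix" (3x3 intrinsics, pixels), "dist" ([k1, k2, p1, p2, k3] as OpenCV has them; the pictures are not rectified), "extrinsics" (4x4, takes a point from camera to world coordinates). Camera axes: x right, y down, z forward; pixel columns grow to the right and rows downward; lengths in m; the calibration is good to about 2 mm. A picture is of the moment at which its call begins. There is no depth.
- order.close_job(): hands the job in; it is judged then, once.
Trained networks look in a picture, given as the dict that the camera call returned (one of the last four; its "shot" number tells which), for a name from the list of things; names that differ only in an ending like _2 or _b are one class to them, and where a whole thing is asked for, a point or a joint stands for the part that bears it (a point fixed in the world has none). Each returns a list of dicts, best first, with "p" (0 to 1); they miss things now and then, are a little off and sometimes report something else, mostly with a low value. They report only what shows in the picture. A call takes as long as a camera call. They do not tell look-alikes from the thing itself.
- cams.regions_of(name, picture): "pixels" (400x640 bool, what is visible of it) and "uv" ([column, row] in pixels, amid what is visible of it).
- cams.place_of(name, picture): "uv" ([column, row] in pixels: a listed point, or the origin of a listed thing).
The state is a dict: "time_s": time; "qpos": joint angles; "qvel": joint speeds; "joint_torque": joint torques, N m; "tcp_pos": TCP position; "orientation": TCP orientation; "contact_force": force on the tool from outside, world axes, zero at the start; "moment": the same for the moment, N m; "opening": finger opening in m; "finger_force": force on a finger pad.
Only numpy, scipy, OpenCV 4.12 (cv2) and the standard library are available. Lean on these libraries where they do the work, as an engineer would, in place of code of your own. Each camera call takes 0.05 s, during which the arm holds its last target. There are 200 camera calls.

## Working session

There is one attempt and no reset: what is moved stays moved. The work goes in short steps, Python scripts to look and compute and a tool call to move; the robot and the scene stay as the last step left them, time stands still between calls to the robot, and variables do not carry over. Pictures are saved under pics/ and viewed, at most 10 in all, crops included, and the job is handed in when it is done.

Besides the shell and the picture viewer there is one more tool, called as name(argument=value, ...), one argument or row to a line, values as JSON. drive_tool: Moves the arm, as the interface text tells. Its arguments: {"type":"object","properties":{"series":{"type":"string"},"newtons":{"type":"number"}},"required":["series"]}

```bash
mkdir -p pics
cat > h.py <<'E'
import numpy as np, cv2
from rig import manip, cams, order
def snap(n, f=None):
    s=cams.snapshot(n)
    if f: cv2.imwrite('pics/'+f, s['img'][:,:,::-1])
    return s
def ray(s,uv):
    p=cv2.undistortPoints(np.array([[uv]],float),s['camera_matrix'],np.array(s['dist'],float))[0,0]
    T=s['extrinsics']; d=T[:3,:3]@np.array([p[0],p[1],1]); return T[:3,3],d/np.linalg.norm(d)
def atz(s,uv,z):
    o,d=ray(s,uv); return o+d*(z-o[2])/d[2]
def tri(a,ua,b,ub):
    o1,d1=ray(a,ua);o2,d2=ray(b,ub)
    t=np.linalg.lstsq(np.c_[d1,-d2],o2-o1,rcond=None)[0]
    p,q=o1+t[0]*d1,o2+t[1]*d2
    return (p+q)/2,np.linalg.norm(p-q)
def proj(s,P):
    T=np.linalg.inv(s['extrinsics']); r=cv2.Rodrigues(T[:3,:3])[0]
    return cv2.projectPoints(np.array(P,float).reshape(-1,1,3),r,T[:3,3],s['camera_matrix'],np.array(s['dist'],float))[0][:,0]
E
python3 - <<'E'
from h import *
np.set_printoptions(precision=4,suppress=True)
S={n:snap(n,n+'0.png') for n in('side','top')}
for n,s in S.items():
    print(n,s['extrinsics'])
    for k in ['sieve_front','sieve_rear','full_hook','full_tip','spare_hook','spare_tip','trough']:
        print(k,[(np.round(d['uv'],1).tolist(),round(d['p'],2)) for d in cams.place_of(k,s)][:5])
st=manip.sense(); print(st['tcp_pos'],st['orientation'],st['time_s'],st['contact_force'])
E
```

```text
side [[ 0.9246 -0.283   0.255   0.1896]
 [-0.3809 -0.6748  0.6321 -0.7539]
 [-0.0068 -0.6816 -0.7317  0.9753]
 [ 0.      0.      0.      1.    ]]
sieve_front [([371.5, 207.1], 0.87), ([299.2, 315.3], 0.71), ([372.3, 253.4], 0.5)]
sieve_rear [([390.8, 195.5], 0.93)]
full_hook [([369.3, 251.5], 0.97), ([319.7, 143.2], 0.38)]
full_tip [([360.0, 205.5], 0.93)]
spare_hook [([208.7, 188.1], 0.86), ([340.8, 186.8], 0.79)]
spare_tip [([318.4, 140.7], 0.91), ([175.5, 149.3], 0.86)]
trough [([361.9, 318.8], 0.58), ([393.8, 198.6], 0.58)]
top [[-0.0048 -0.987   0.1605  0.2838]
 [-0.9999  0.0072  0.0149 -0.049 ]
 [-0.0159 -0.1604 -0.9869  1.3746]
 [ 0.      0.      0.      1.    ]]
sieve_front [([400.2, 260.5], 0.67), ([370.7, 162.5], 0.57)]
sieve_rear [([370.1, 140.7], 0.84)]
full_hook [([359.7, 169.1], 0.6)]
full_tip [([375.7, 179.1], 0.84), ([369.0, 152.3], 0.41)]
spare_hook [([274.7, 170.3], 0.68), ([219.3, 299.1], 0.66)]
spare_tip [([267.4, 178.6], 0.71)]
trough [([428.0, 216.1], 0.81)]
[0.1786 0.599  0.2313] [[-0.9583  0.2857  0.    ]
 [ 0.2857  0.9583  0.0001]
 [ 0.      0.0001 -1.    ]] 0.8 [-0.3635 -0.1661  0.5834]
```

View pics/side0.png

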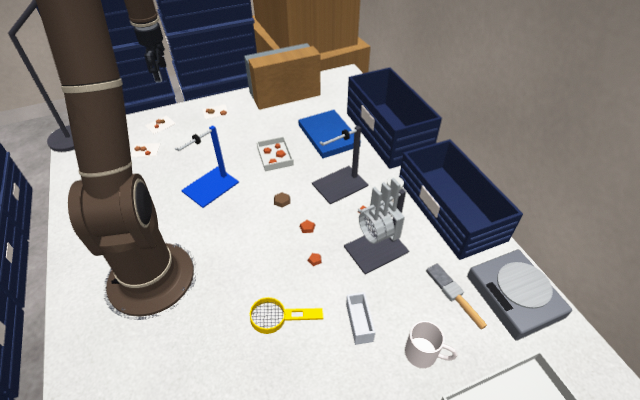

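View pics/top0.png

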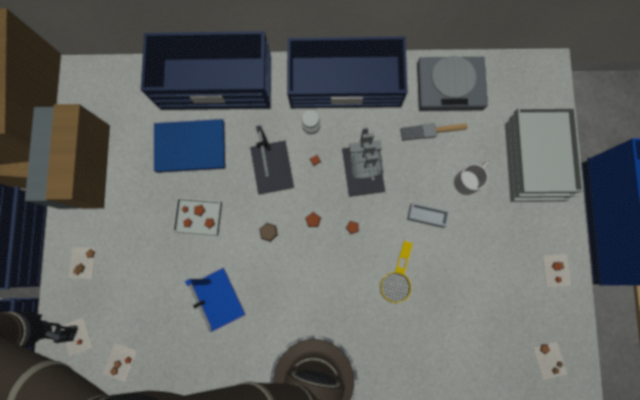

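The side view shows the crowded hook at (377,250) and the dark spare hook at (340,185), with its tip at (320,142). The blue look-alike stand is at (210,188), the yellow look-alike sieve at (285,315) and the trough at (360,318). In the top view they are at (365,165), (270,165), (215,298), (395,285) and (428,215) respectively. Candidates for "sieve_front":
- The steel one at (371,207) side / (370,162) top, which I choose.
- The yellow one at (299,315) side, which I reject.

Candidates for "spare_hook":
- The dark one at (340,187), chosen.
- The blue one at (209,188), rejected.

```bash
cat > fit.py <<'E'
from h import *
from scipy.optimize import least_squares
np.set_printoptions(precision=4,suppress=True)
def W(p,P):
    c,s=np.cos(p[2]),np.sin(p[2]); P=np.atleast_2d(P)
    return np.c_[p[0]+c*P[:,0]-s*P[:,1],p[1]+s*P[:,0]+c*P[:,1],P[:,2]]
FOOT=np.array([[sx*.075,sy*.055,.01] for sx,sy in((1,1),(1,-1),(-1,-1),(-1,1))])
TR=np.array([[sx*.023,sy*.054,.05] for sx,sy in((1,1),(1,-1),(-1,-1),(-1,1))])
E
python3 - <<'E'
from fit import *
S={n:snap(n) for n in('side','top')}
a,b=S['side'],S['top']
tips={'full':tri(a,(360,205.5),b,(375.7,179.1)),'spare':tri(a,(318.4,140.7),b,(267.4,178.6))}
print(tips)
print('orig full',atz(a,(369.3,251.5),0),atz(b,(359.7,169.1),0)); print('orig spare',atz(a,(340.8,186.8),0),atz(b,(274.7,170.3),0))
print('trough',atz(a,(361.9,318.8),0),atz(b,(428,216.1),0))
print('sf',tri(a,(371.5,207.1),b,(370.7,162.5)),'sr',tri(a,(390.8,195.5),b,(370.1,140.7)))
for n,s in S.items():
    for k,u in (('full_hook',None),('spare_hook',None),('trough',None)):
        for r in cams.regions_of(k,s)[:3]:
            m=r['pixels'].astype(np.uint8); c=max(cv2.findContours(m,0,2)[0],key=cv2.contourArea)
            print(n,k,round(r['p'],2),np.round(r['uv']),m.sum(),cv2.approxPolyDP(c,3,True)[:,0].tolist()[:12])
big=lambda s,x,y,w,h,f:cv2.imwrite('pics/'+f,cv2.resize(s['img'][y:y+h,x:x+w,::-1],None,fx=4,fy=4,interpolation=cv2.INTER_CUBIC))
A=cv2.resize(a['img'][115:335,290:420,::-1],None,fx=2.7,fy=2.7,interpolation=2)
B=cv2.resize(b['img'][110:235,240:460,::-1],None,fx=1.98,fy=1.98,interpolation=2)
C=np.zeros((594,800,3),np.uint8); C[:A.shape[0],:A.shape[1]]=A; C[:B.shape[0],A.shape[1]+4:A.shape[1]+4+B.shape[1]]=B[:,:800]
cv2.imwrite('pics/crop1.png',C); print(A.shape,B.shape)
E
```

```text
{'full': (array([ 0.5241, -0.1658,  0.2337]), np.float64(0.0063997557807322905)), 'spare': (array([0.5293, 0.1045, 0.2238]), np.float64(0.005741789751481745))}
orig full [ 0.5812 -0.148   0.    ] [ 0.6004 -0.1415  0.    ]
orig spare [ 0.6126  0.1161 -0.    ] [0.5989 0.1134 0.    ]
trough [ 0.4713 -0.3246  0.    ] [ 0.4572 -0.3396  0.    ]
sf (array([ 0.5687, -0.1557,  0.2007]), np.float64(0.005149624797911147)) sr (array([ 0.6211, -0.1537,  0.2187]), np.float64(0.005326572213690844))
side full_hook 0.95 [373. 251.] 1631 [[344, 245], [364, 272], [408, 252], [399, 239], [391, 238], [373, 244], [362, 236]]
side spare_hook 0.58 [344. 178.] 1634 [[358, 126], [322, 142], [354, 135], [352, 164], [313, 182], [329, 203], [367, 185], [357, 173]]
side spare_hook 0.57 [211. 181.] 1660 [[213, 125], [176, 148], [199, 143], [204, 134], [211, 134], [218, 165], [182, 189], [201, 206], [238, 181], [225, 171]]
top full_hook 0.77 [361. 182.] 972 [[344, 149], [348, 195], [384, 192], [383, 176], [373, 173], [372, 164], [369, 177], [356, 179], [351, 175], [348, 150]]
top full_hook 0.55 [352. 224.] 163 [[349, 221], [346, 230], [350, 234], [358, 232], [359, 223]]
top full_hook 0.34 [315. 218.] 182 [[312, 213], [306, 217], [307, 225], [317, 227], [320, 217]]
top spare_hook 0.91 [218. 300.] 2224 [[223, 268], [202, 278], [185, 280], [196, 300], [193, 305], [200, 308], [209, 331], [245, 313]]
top spare_hook 0.59 [314. 123.] 393 [[306, 111], [302, 127], [314, 135], [320, 129], [320, 120], [314, 111]]
top spare_hook 0.55 [273. 164.] 1917 [[257, 127], [260, 142], [252, 149], [258, 192], [293, 188], [286, 142], [270, 143], [262, 128]]
top trough 0.88 [429. 215.] 769 [[410, 205], [409, 221], [440, 228], [446, 225], [447, 210], [419, 203]]
(594, 351, 3) (248, 436, 3)
```

View pics/crop1.png

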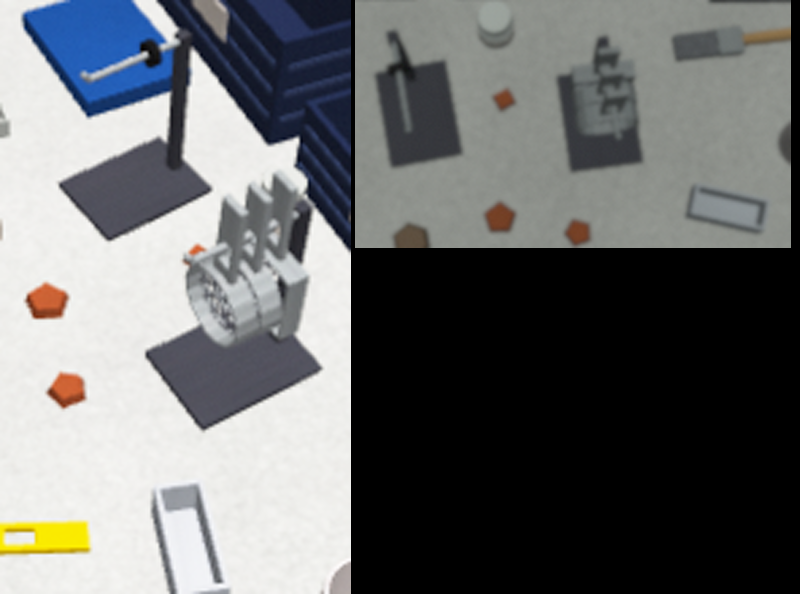

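```bash
cat > f2.py <<'E'
from fit import *
S={n:snap(n) for n in('side','top')}
a=lambda u,v:(u/2.7+290-.3,v/2.7+115-.3)
b=lambda u,v:((u-355)/1.98+240-.3,v/1.98+110-.3)
F=[[.075,.055,.01],[.075,-.055,.01],[-.075,-.055,.01],[-.075,.055,.01]]; tip=[-.07,0,.212]
obs={'spare':[('side',a(60,186),F[3]),('side',a(109,239),F[2]),('side',a(211,187),F[1]),('side',a(85,77),tip),
 ('top',b(376,69),F[0]),('top',b(447,61),F[1]),('top',b(461,155),F[2]),('top',b(391,166),F[3]),('top',b(408,131),tip)],
'full':[('side',a(147,354),F[3]),('side',a(204,429),F[2]),('side',a(321,368),F[1]),('side',a(187,258),tip),
 ('top',b(558,75),F[0]),('top',b(641,162),F[2]),('top',b(572,171),F[3]),('top',b(618,137),tip)],
'trough':[('side',(347,296),TR[3]),('side',(363,294),TR[0])]+[('top',b(*u),TR[i]) for u,i in(((691,187),0),((765,205),1),((761,231),2),((687,214),3))]}
obs['trough']=obs['trough'][2:]  # top rim first, check in side
def run():
  for k,o in obs.items():
    f=lambda p:np.concatenate([proj(S[n],W(p,P))[0]-u for n,u,P in o])
    r=least_squares(f,[.5,-.1,0 if k!='trough' else -.2],loss='soft_l1')
    yield k,r.x,f(r.x).reshape(-1,2)
if __name__=='__main__':
  for k,x,e in run():
    print(k,x[:2],np.degrees(x[2]),'\n',e.round(1).tolist())
    if k=='trough': print(proj(S['side'],W(x,TR)).round(1).tolist())
    for n in S:
        im=S[n]['img']; 
        P=W(x,TR) if k=='trough' else np.r_[W(x,F)]
        cv2.polylines(im,[np.round(proj(S[n],P)).astype(int)],True,(255,0,0),1)
        if k!='trough': cv2.polylines(im,[np.round(proj(S[n],W(x,[[.055,0,.2],[-.06,0,.2],tip]))).astype(int)],False,(0,255,0),1)
        else: cv2.polylines(im,[np.round(proj(S[n],W(x,TR*[1,1,0]))).astype(int)],True,(0,255,0),1)
  C=np.zeros((600,800,3),np.uint8)
  A=cv2.resize(S['side']['img'][115:350,290:420,::-1],None,fx=2.5,fy=2.5,interpolation=2)
  B=cv2.resize(S['top']['img'][110:235,240:460,::-1],None,fx=2.15,fy=2.15,interpolation=2)
  C[:A.shape[0],:A.shape[1]]=A; C[:B.shape[0],326:326+B.shape[1]]=B[:,:474]
  cv2.imwrite('pics/crop2.png',C)
E
python3 f2.py
```

```text
spare [0.6092 0.1204] 9.647119616437896 
 [[-1.4, -0.9], [-1.0, 0.7], [0.6, 1.4], [-0.7, -0.9], [-0.2, 0.8], [-0.0, -1.4], [1.0, -0.7], [-0.3, 0.2], [0.2, -1.6]]
full [ 0.5981 -0.1515] 7.436594750517053 
 [[-1.8, -0.2], [-1.0, 0.8], [0.5, 0.3], [-0.0, -0.4], [-0.8, -0.3], [1.4, -0.4], [-0.7, 0.1], [0.6, -1.1]]
trough [ 0.4533 -0.3264] -12.808443597478258 
 [[0.4, -0.7], [0.5, -1.8], [-0.3, 0.9], [-0.6, 1.3]]
[[361.0, 291.1], [371.8, 331.6], [352.3, 334.8], [342.8, 293.9]]
```

View pics/crop2.png

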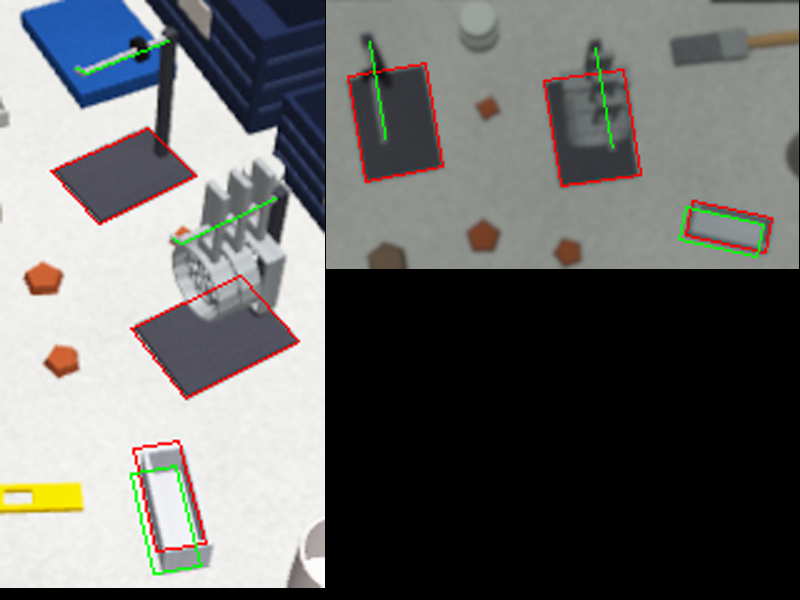

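The red and green overlays lie on both stands and on the trough, within about 2 px. The black stop on the spare bar shows at (345,134) in the side view. Next I get each sieve's x along the bar.

```bash
cat > pl.py <<'E'
from fit import *
def onplane(s,uv,p):
    o,d=ray(s,uv); n=np.array([-np.sin(p[2]),np.cos(p[2]),0]); q=o+d*((np.array([p[0],p[1],0])-o)@n)/(d@n)
    return np.array([(q[0]-p[0])*np.cos(p[2])+(q[1]-p[1])*np.sin(p[2]),q[2]])
full=np.array([.5981,-.1515,np.radians(7.44)]); spare=np.array([.6092,.1204,np.radians(9.65)]); tr=np.array([.4533,-.3264,np.radians(-12.8)])
def togo(T,yawdeg_y):
    "shift in tool axes (cm) and turn (rad) to TCP T with tool y at heading yaw (mod 180)"
    st=manip.sense(); R=st['orientation']; d=R.T@(np.array(T)-st['tcp_pos'])*100
    h=np.degrees(np.arctan2(R[1,1],R[0,1])); t=(yawdeg_y-h+90)%180-90
    return d.round(2),round(-np.radians(t),3),st['tcp_pos'].round(4),st['time_s']
E
python3 - <<'E'
from pl import *
s=snap('side')
a=lambda u,v:(u/2.7+290-.3,v/2.7+115-.3)
for n,u,p in(('tip',(187,258),full),('front top',(236,197),full),('mid',(259,187),full),('rear',(287,175),full),('stip',(85,77),spare),('stop',(150,52),spare),('spost top',(183,36),spare)):
    print(n,onplane(s,a(*u),p))
for k in('sieve_front','sieve_mid','sieve_rear'):
    for r in cams.place_of(k,s)[:3]: print(k,np.round(r['uv'],1),round(r['p'],2),onplane(s,r['uv'],full))
for x in(-.024,-.022): print(togo(W(full,[[x,0,.30]])[0],97.44))
print(W(full,[[-.021,0,.3]]),W(spare,[[-.1,0,.3]]))
E
```

```text
tip [-0.0698  0.2104]
front top [-0.0228  0.2635]
mid [0.0017 0.2635]
rear [0.0321 0.2632]
stip [-0.0677  0.208 ]
stop [0.0142 0.206 ]
spost top [0.0571 0.2096]
sieve_front [375.4 209.6] 0.97 [-0.0191  0.1842]
sieve_front [298.8 312.8] 0.83 [-0.2495 -0.1259]
sieve_front [371.2 249.9] 0.65 [-0.015   0.0134]
sieve_mid [382.7 203.6] 0.98 [0.0017 0.1948]
sieve_mid [362.1 208.4] 0.53 [-0.0609  0.2121]
sieve_rear [394.4 201.6] 0.64 [0.0396 0.1815]
sieve_rear [309.6 227.2] 0.34 [-0.2043  0.229 ]
(array([-59.45, -60.91,  -6.87]), np.float64(-0.42), array([0.1786, 0.5989, 0.2313]), 1.5)
(array([-59.63, -60.83,  -6.87]), np.float64(-0.42), array([0.1786, 0.5989, 0.2313]), 1.5)
[[ 0.5773 -0.1542  0.3   ]] [[0.5106 0.1036 0.3   ]]
```

drive_tool(
  series="-1 -1 -4 -0.05 0; -4 -4 -7 -0.1 0; -6.5 -6.6 -7 -0.15 0; -9 -9.2 -7 -0.2 0; -12 -12.3 -7 -0.25 0; -15 -15.3 -7 -0.3 0; -18 -18.4 -7 -0.35 0; -21 -21.5 -7 -0.4 0; -24 -24.5 -7 -0.42 0; -27 -27.6 -7 -0.42 0; -30 -30.7 -7 -0.42 0; -32 -32.7 -7 -0.42 0",
  newtons=30,
)

```text
time_s: 2.5
tcp_pos: [0.3926, 0.1915, 0.3017]
orientation: [[-0.992, -0.129, 0.001], [-0.129, 0.992, 0.001], [-0.001, 0.001, -1.0]]
contact_force: [1.1, 0.4, -0.6]
opening: 0.0858
finger_force: 0.0
```

```bash
python3 -c "
from pl import *
print(togo(W(full,[[-.022,0,.30]])[0],97.44))"
```

```text
(array([-13.76, -36.66,   0.17]), np.float64(-0.001), array([0.3926, 0.1915, 0.3017]), 2.5)
```

drive_tool(
  series="-1.5 -3.5 0 0 0; -3 -7.2 0 0 0; -4.5 -11 0 0 0; -5.7 -14.7 0 0 0; -7 -18.4 0 0 0; -8.3 -22 0 0 0; -9.7 -25.7 0 0 0; -11 -29.3 0 0 0; -12.3 -33 0 0 0; -13.3 -35.5 0 0 0; -13.8 -36.7 0 0 0; -13.8 -36.7 0 0 0",
)

```text
time_s: 3.5
tcp_pos: [0.5767, -0.1549, 0.3009]
orientation: [[-0.992, -0.126, -0.0], [-0.126, 0.992, -0.002], [0.001, -0.002, -1.0]]
contact_force: [-0.9, 0.4, 0.3]
opening: 0.0854
finger_force: 0.0
```

Run:
```python
from pl import *
print(togo(W(full,[[-.022,0,.208]])[0],97.44))
a=snap('side');b=snap('top')
st=manip.sense()
A=cv2.resize(a['img'][130:290,310:430,::-1],None,fx=3.3,fy=3.3,interpolation=2)
B=cv2.resize(b['img'][80:220,300:420,::-1],None,fx=3.3,fy=3.3,interpolation=2)
C=np.zeros((A.shape[0],800,3),np.uint8);C[:,:A.shape[1]]=A;C[:B.shape[0],400:400+B.shape[1]]=B
cv2.imwrite('pics/c3.png',C)
for s in(a,b):print(proj(s,[st['tcp_pos']]))
```

```text
(array([0.03, 0.07, 9.29]), np.float64(-0.004), array([ 0.5767, -0.1549,  0.3009]), 3.5)
[[378.0998 175.1401]]
[[372.0263 150.3489]]
```

View pics/c3.png

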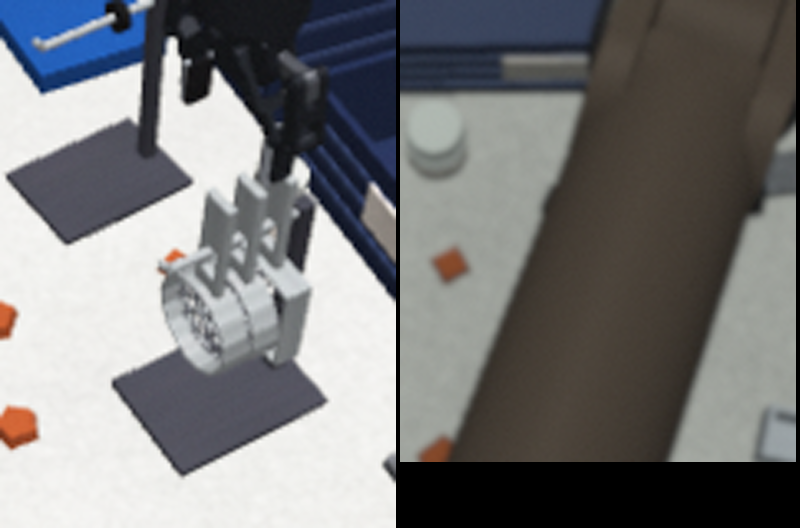

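Run:
```python
from pl import *
a=snap('side'); st=manip.sense(); R=st['orientation'];t=st['tcp_pos']
im=a['img'].copy()
def box(y0,y1,z0,z1):
    P=[t+R@np.array([x,y,z]) for z in(z0,z1) for x,y in((-.011,y0),(.011,y0),(.011,y1),(-.011,y1))]
    p=proj(a,P); print(p[4:].round(1).tolist())
    for i in range(4):
        for j,k in((i,(i+1)%4),(i+4,(i+1)%4+4),(i,i+4)): cv2.line(im,*[tuple(int(round(v*16)) for v in p[q]) for q in(j,k)],(255,0,0),1,cv2.LINE_AA,4)
box(-.057,-.0425,-.035,-.013);box(.0425,.057,-.035,-.013)
P=W(full,[[-.022-.004,-.014,.254],[-.022-.004,.014,.254],[-.022+.004,.014,.254],[-.022+.004,-.014,.254]])
cv2.polylines(im,[(proj(a,P)*16).round().astype(int)],True,(0,255,0),1,cv2.LINE_AA,4)
cv2.imwrite('pics/c4.png',cv2.resize(im[120:220,340:430,::-1],None,fx=6,fy=6,interpolation=2))
```

```text
[[397.6, 184.4], [389.5, 188.0], [385.6, 183.9], [393.7, 180.4]]
[[371.8, 158.3], [363.9, 161.5], [360.4, 157.9], [368.2, 154.7]]
```

View pics/c4.png

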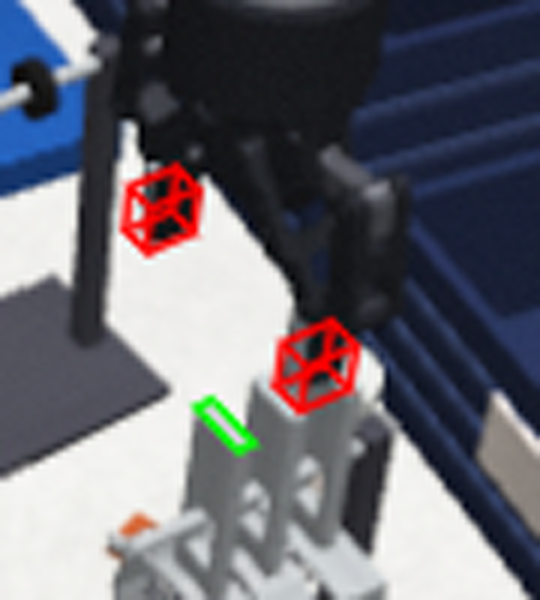

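The finger boxes (red) and the front strap's top (green, crop (225,425)) both sit on what they model. The strap lies midway between the fingers, so I descend.

drive_tool(
  series="0 0.1 2 0 0; 0 0.1 4.5 0 0; 0 0.1 7 0 0; 0 0.1 8.6 0 0; 0 0.1 9.3 0 0; 0 0.1 9.3 0 0; 0 0.1 9.3 0 0.4; 0 0.1 9.3 0 0.5; 0 0.1 9.3 0 0.6; 0 0.1 9.3 0 0.7; 0 0.1 9.3 0 0.8; 0 0.1 9.3 0 0.8",
  newtons=30,
)

```text
time_s: 4.65
tcp_pos: [0.5767, -0.1512, 0.2091]
orientation: [[-0.992, -0.13, 0.002], [-0.13, 0.992, -0.0], [-0.002, -0.001, -1.0]]
contact_force: [-0.6, -0.8, 4.5]
opening: 0.0277
finger_force: 30.9
```

drive_tool(
  series="0 0 0 0 0.8; 0 0 0 0 0.8; 0 0 -0.2 0 0.8; 0 0 -0.4 0 0.8; 0 0 -0.4 0 0.8; 0 0 -0.4 0 0.8",
  newtons=45,
)

```text
time_s: 5.15
tcp_pos: [0.576, -0.1507, 0.212]
orientation: [[-0.992, -0.13, -0.001], [-0.13, 0.992, 0.0], [0.001, 0.0, -1.0]]
contact_force: [1.2, -0.5, -1.4]
opening: 0.0273
finger_force: 44.1
```

drive_tool(
  series="0 0 -0.4 0 0.8; 0 0 -0.8 0 0.8; 0 0 -1.1 0 0.8; 0 0 -1.1 0 0.8; 0.5 0 -1.1 0 0.8; 1 0 -1.1 0 0.8; 1.5 0 -1.1 0 0.8; 2 0 -1.1 0 0.8; 2.5 0 -1.1 0 0.8; 3 0 -1.1 0 0.8; 3 0 -1.1 0 0.8",
)

```text
time_s: 6.07
tcp_pos: [0.5453, -0.1552, 0.2234]
orientation: [[-0.992, -0.129, -0.0], [-0.129, 0.992, 0.0], [0.0, 0.0, -1.0]]
contact_force: [0.1, -0.4, -1.0]
opening: 0.0273
finger_force: 44.2
```

Run:
```python
from pl import *
st=manip.sense();print(st['contact_force'],st['moment'])
a=snap('side')
print([(k,np.round(r['uv'],1),round(r['p'],2)) for k in('sieve_front','sieve_mid','full_tip') for r in cams.place_of(k,a)[:2]])
cv2.imwrite('pics/c5.png',cv2.resize(a['img'][150:280,320:430,::-1],None,fx=4.6,fy=4.6,interpolation=2))
```

```text
[ 0.0856 -0.3622 -1.0125] [-0.0139 -0.0309 -0.0199]
[('sieve_front', array([295.6, 314.4]), 0.92), ('sieve_front', array([363.5, 211.2]), 0.83), ('sieve_mid', array([383.1, 203.4]), 0.87), ('full_tip', array([362.4, 208.6]), 0.92)]
```

View pics/c5.png

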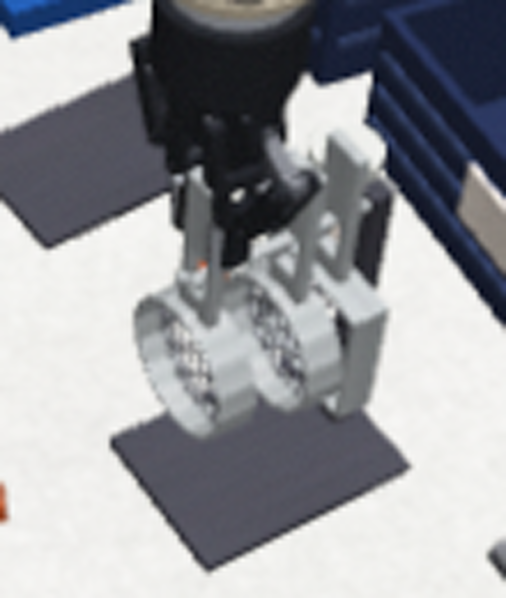

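The front sieve is held level in the fingers at crop (205,300). It is 3 cm forward of the others, still on the bar, with no side force. I keep withdrawing it.

drive_tool(
  series="0.5 0 0 0 0.8; 1 0 0 0 0.8; 1.5 0 0 0 0.8; 2 0 0 0 0.8; 2.5 0 0 0 0.8; 3 0 0 0 0.8; 3.5 0 0 0 0.8; 4 0 0 0 0.8; 4.7 0 0 0 0.8; 5.5 0 0 0 0.8; 6.3 0 0 0 0.8; 6.3 0 0 0 0.8",
)

```text
time_s: 7.27
tcp_pos: [0.4821, -0.1635, 0.2233]
orientation: [[-0.992, -0.129, -0.001], [-0.129, 0.992, 0.0], [0.001, 0.001, -1.0]]
contact_force: [0.3, -0.0, -2.0]
opening: 0.0275
finger_force: 44.3
```

Run:
```python
from pl import *
for z in(.2225,): print(togo(W(spare,[[-.105,.0035,z]])[0],99.65))
```

```text
(array([-5.75, 26.46,  0.09]), np.float64(-0.04), array([ 0.4821, -0.1635,  0.2233]), 7.2667)
```

drive_tool(
  series="0 1 0 0 0.8; -0.3 3 0 -0.01 0.8; -0.8 6 0 -0.01 0.8; -1.5 9 0 -0.02 0.8; -2.2 12 0 -0.03 0.8; -3 15 0 -0.04 0.8; -3.8 18 0.1 -0.04 0.8; -4.5 21 0.1 -0.04 0.8; -5.1 23.5 0.1 -0.04 0.8; -5.5 25.3 0.1 -0.04 0.8; -5.75 26.3 0.1 -0.04 0.8; -5.75 26.3 0.1 -0.04 0.8",
)

```text
time_s: 8.27
tcp_pos: [0.5067, 0.1085, 0.222]
orientation: [[-0.985, -0.174, -0.0], [-0.174, 0.985, 0.001], [0.0, 0.001, -1.0]]
contact_force: [0.3, 0.5, -2.1]
opening: 0.0271
finger_force: 44.4
```

Run:
```python
from pl import *
st=manip.sense();print(st['contact_force'])
print(togo(W(spare,[[-.09,.002,.2225]])[0],99.65))
a=snap('side'); t=st['tcp_pos'];im=a['img'].copy()
s0=np.array([t[0],t[1],spare[2]])
P=W(s0,[[-.004,.008,.19],[-.004,.008,.218],[-.004,-.008,.218],[-.004,-.008,.19]])
cv2.polylines(im,[(proj(a,P)*16).round().astype(int)],True,(0,255,0),1,cv2.LINE_AA,4)
cv2.polylines(im,[(proj(a,W(spare,[[.055,0,.2],[-.06,0,.2],[-.07,0,.208]]))*16).round().astype(int)],False,(255,0,0),1,cv2.LINE_AA,4)
cv2.imwrite('pics/c6.png',cv2.resize(im[80:220,250:380,::-1],None,fx=4.2,fy=4.2,interpolation=2))
```

```text
[ 0.256   0.463  -2.1162]
(array([-1.3 , -0.36, -0.05]), np.float64(0.006), array([0.5067, 0.1085, 0.222 ]), 8.2667)
```

View pics/c6.png

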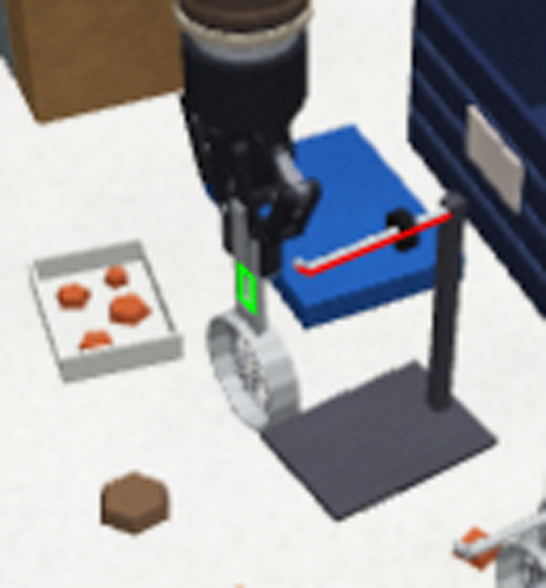

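The sieve hangs level in the gripper at crop (250,340), in front of the spare bar's tip at (300,265). The real bar lies about 1 px above my modelled line, so I shift about +2.5 mm in y and enter slowly.

drive_tool(
  series="0 -0.15 0 0 0.8; -0.3 -0.3 0 0 0.8; -0.8 -0.3 0 0 0.8; -1.3 -0.3 0 0 0.8; -1.7 -0.3 0 0 0.8; -2.1 -0.3 0 0 0.8; -2.5 -0.3 0 0 0.8; -2.9 -0.3 0 0 0.8; -3.2 -0.3 0 0 0.8; -3.2 -0.3 0 0 0.8",
)

```text
time_s: 9.15
tcp_pos: [0.5395, 0.1079, 0.2222]
orientation: [[-0.986, -0.17, 0.0], [-0.17, 0.986, -0.0], [-0.0, -0.0, -1.0]]
contact_force: [0.3, 0.8, -2.0]
opening: 0.0274
finger_force: 44.4
```

drive_tool(
  series="0 0.15 0 0 0.8; 0 0.25 0 0 0.8; -0.3 0.25 0 0 0.8; -0.7 0.25 0 0 0.8; -1.1 0.25 0 0 0.8; -1.5 0.25 0 0 0.8; -1.9 0.25 0 0 0.8; -2.3 0.25 0 0 0.8; -2.3 0.25 0 0 0.8; -2.3 0.25 0 0 0.8",
)

```text
time_s: 9.98
tcp_pos: [0.5613, 0.114, 0.2221]
orientation: [[-0.986, -0.169, -0.0], [-0.169, 0.986, -0.0], [0.0, -0.0, -1.0]]
contact_force: [-0.1, 0.4, -0.8]
opening: 0.0272
finger_force: 44.4
```

drive_tool(
  series="-0.5 0 0 0 0.8; -1 0 0 0 0.8; -1.5 0 0 0 0.8; -2 0 0.2 0 0.8; -2.2 0 0.5 0 0.8; -2.4 0 0.8 0 0.8; -2.5 0 1 0 0.8; -2.5 0 1 0 0.8; -2.5 0 1 0 0.8",
)

```text
time_s: 10.73
tcp_pos: [0.5855, 0.1183, 0.212]
orientation: [[-0.986, -0.169, -0.001], [-0.169, 0.986, -0.0], [0.001, -0.0, -1.0]]
contact_force: [-0.4, 0.5, -0.7]
opening: 0.0275
finger_force: 44.4
```

drive_tool(
  series="-0.3 0 0 0 0.8; -0.7 0 0 0 0.8; -1.1 0 0 0 0.8; -1.5 0 0 0 0.8; -1.8 0 0 0 0.8; -2 0 0 0 0.8; -2 0 0 0 0.8; -2 0 0 0 0.8; -2 0 0 0 0.8",
)

```text
time_s: 11.48
tcp_pos: [0.6053, 0.1217, 0.2122]
orientation: [[-0.986, -0.169, -0.0], [-0.169, 0.986, -0.0], [0.0, 0.0, -1.0]]
contact_force: [0.2, -0.1, -1.0]
opening: 0.0273
finger_force: 44.4
```

Run:
```python
from pl import *
st=manip.sense();print(st['contact_force'],onplane.__name__,(W(np.array([0,0,-spare[2]]),st['tcp_pos']-np.array([*spare[:2],0]))))
a=snap('side')
cv2.imwrite('pics/c7.png',cv2.resize(a['img'][90:190,290:390,::-1],None,fx=6,fy=6,interpolation=2))
```

```text
[ 0.2132 -0.0827 -0.9893] onplane [[-0.0036  0.0019  0.2122]]
```

View pics/c7.png

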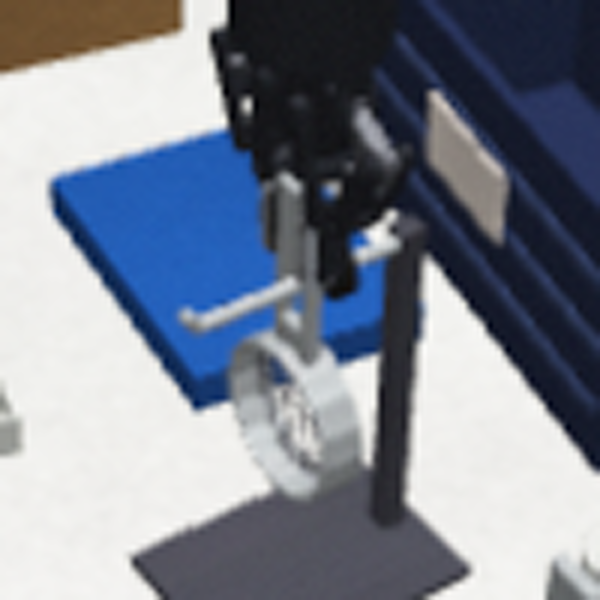

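The bar runs through the eye at crop (295,300), and the sieve is a bit short of the stop, which the fingers hide. Now I feel for the stop in small steps.

drive_tool(
  series="-0.1 0 0 0 0.8; -0.2 0 0 0 0.8; -0.3 0 0 0 0.8; -0.3 0 0 0 0.8; -0.3 0 0 0 0.8",
)

```text
time_s: 11.95
tcp_pos: [0.6085, 0.1223, 0.2123]
orientation: [[-0.986, -0.169, -0.0], [-0.169, 0.986, 0.0], [0.0, 0.0, -1.0]]
contact_force: [-0.2, -0.1, -0.9]
opening: 0.0275
finger_force: 44.4
```

drive_tool(
  series="-0.1 0 0 0 0.8; -0.2 0 0 0 0.8; -0.2 0 0 0 0.8; -0.2 0 0 0 0.8",
)

```text
time_s: 12.28
tcp_pos: [0.6104, 0.1226, 0.2122]
orientation: [[-0.986, -0.169, -0.0], [-0.169, 0.986, -0.0], [0.0, -0.0, -1.0]]
contact_force: [0.2, -0.8, -0.9]
opening: 0.0275
finger_force: 44.4
```

drive_tool(
  series="-0.1 0 0 0 0.8; -0.2 0 0 0 0.8; -0.2 0 0 0 0.8; -0.2 0 0 0 0.8",
)

```text
time_s: 12.62
tcp_pos: [0.6124, 0.123, 0.2123]
orientation: [[-0.986, -0.169, -0.0], [-0.169, 0.986, -0.0], [0.0, -0.0, -1.0]]
contact_force: [-0.5, 0.5, -1.7]
opening: 0.0273
finger_force: 44.4
```

drive_tool(
  series="-0.1 0 0 0 0.8; -0.15 0 0 0 0.8; -0.15 0 0 0 0.8; -0.15 0 0 0 0.8",
)

```text
time_s: 12.95
tcp_pos: [0.6139, 0.1232, 0.2123]
orientation: [[-0.986, -0.169, -0.0], [-0.169, 0.986, 0.0], [0.0, 0.0, -1.0]]
contact_force: [-0.7, -0.2, -1.3]
opening: 0.0272
finger_force: 44.4
```

drive_tool(
  series="-0.05 0 0 0 0.8; -0.1 0 0 0 0.8; -0.1 0 0 0 0.8; -0.1 0 0 0 0.8",
)

```text
time_s: 13.28
tcp_pos: [0.6148, 0.1234, 0.2123]
orientation: [[-0.986, -0.169, -0.0], [-0.169, 0.986, -0.0], [0.0, -0.0, -1.0]]
contact_force: [-0.7, 0.0, -1.7]
opening: 0.027
finger_force: 44.4
```

drive_tool(
  series="-0.05 0 0 0 0.8; -0.1 0 0 0 0.8; -0.1 0 0 0 0.8; -0.1 0 0 0 0.8",
)

```text
time_s: 13.62
tcp_pos: [0.6158, 0.1235, 0.2123]
orientation: [[-0.986, -0.169, 0.0], [-0.169, 0.986, 0.0], [-0.0, 0.0, -1.0]]
contact_force: [-0.3, -0.0, -0.9]
opening: 0.0272
finger_force: 44.4
```

Run:
```python
from pl import *
f=[]
for i in range(4):
    a=cams.snapshot('side'); st=manip.sense(); f.append(np.r_[st['contact_force'],st['moment']])
print(np.array(f))
```

```text
[[-0.1512  0.2064 -1.1926 -0.0068 -0.0392  0.0052]
 [ 0.1986 -0.2381 -1.1915  0.0117  0.0344  0.02  ]
 [ 0.394   0.0781 -1.1157 -0.0171  0.0028 -0.0143]
 [-0.3648  0.2917 -0.5666 -0.0475 -0.0348  0.0072]]
```

drive_tool(
  series="-0.05 0 0 0 0.8; -0.1 0 0 0 0.8; -0.1 0 0 0 0.8",
)

```text
time_s: 14.07
tcp_pos: [0.6169, 0.1237, 0.2123]
orientation: [[-0.986, -0.169, 0.0], [-0.169, 0.986, 0.0], [-0.0, 0.0, -1.0]]
contact_force: [0.3, 0.0, -1.8]
opening: 0.0273
finger_force: 44.4
```

drive_tool(
  series="-0.05 0 0 0 0.8; -0.1 0 0 0 0.8; -0.1 0 0 0 0.8",
)

```text
time_s: 14.32
tcp_pos: [0.6179, 0.1239, 0.2123]
orientation: [[-0.986, -0.169, 0.0], [-0.169, 0.986, 0.0], [-0.0, 0.0, -1.0]]
contact_force: [0.0, -0.4, -0.6]
opening: 0.0273
finger_force: 44.4
```

drive_tool(
  series="-0.05 0 0 0 0.8; -0.1 0 0 0 0.8; -0.1 0 0 0 0.8",
)

```text
time_s: 14.57
tcp_pos: [0.6183, 0.1239, 0.2122]
orientation: [[-0.986, -0.169, -0.001], [-0.169, 0.986, -0.0], [0.001, 0.0, -1.0]]
contact_force: [-3.5, -0.1, -0.2]
opening: 0.0274
finger_force: 44.5
```

Run:
```python
from pl import *
for n in('side','top'):
    a=snap(n)
    r=[r for r in cams.regions_of('sieve_front',a)]; print(n,[(np.round(q['uv']),round(q['p'],2),q['pixels'].sum()) for q in r])
    # dark pixels near bar on projected axis
    g=a['img'].sum(2)
    xs=np.arange(-.07,.06,.003)
    uv=proj(a,W(spare,[[x,.002,.2] for x in xs]))
    print([(int(round(x*1000)),int(g[int(v+.5),int(u+.5)])) for x,(u,v) in zip(xs,uv)])
```

```text
side [(array([343., 154.]), 0.74, np.int64(577)), (array([283., 315.]), 0.7, np.int64(1109)), (array([385., 217.]), 0.6, np.int64(866))]
[(-70, 319), (-67, 318), (-64, 326), (-61, 429), (-58, 459), (-55, 573), (-52, 503), (-49, 503), (-46, 585), (-43, 534), (-40, 448), (-37, 556), (-34, 473), (-31, 396), (-28, 514), (-25, 514), (-22, 439), (-19, 544), (-16, 463), (-13, 565), (-10, 487), (-7, 404), (-4, 522), (-1, 522), (2, 439), (5, 540), (8, 404), (11, 302), (14, 329), (17, 281), (20, 281), (23, 69), (26, 65), (29, 111), (32, 78), (35, 166), (38, 428), (41, 428), (44, 426), (47, 549), (50, 456), (53, 304), (56, 135), (59, 135)]
top [(array([273., 156.]), 0.92, np.int64(297)), (array([404., 258.]), 0.57, np.int64(302)), (array([314., 218.]), 0.52, np.int64(194))]
[(-70, 309), (-67, 326), (-64, 324), (-61, 332), (-58, 345), (-55, 342), (-52, 334), (-49, 345), (-46, 346), (-43, 344), (-40, 353), (-37, 362), (-34, 365), (-31, 365), (-28, 364), (-25, 355), (-22, 348), (-19, 355), (-16, 361), (-13, 358), (-10, 351), (-7, 349), (-4, 352), (-1, 338), (2, 308), (5, 210), (8, 189), (11, 182), (14, 168), (17, 131), (20, 101), (23, 79), (26, 73), (29, 67), (32, 69), (35, 133), (38, 178), (41, 211), (44, 211), (47, 181), (50, 113), (53, 100), (56, 97), (59, 94)]
```

drive_tool(
  series="0.06 0 0 0 0.8; 0.06 0 0.1 0 0.8; 0.06 0 0.2 0 0.8; 0.06 0 0.25 0 0.8; 0.06 0 0.25 0 0.8",
)

```text
time_s: 15.18
tcp_pos: [0.6182, 0.124, 0.2096]
orientation: [[-0.986, -0.169, -0.0], [-0.169, 0.986, 0.0], [0.0, 0.0, -1.0]]
contact_force: [-1.4, 0.2, -1.9]
opening: 0.0273
finger_force: 44.4
```

drive_tool(
  series="0.02 0 0.05 0 0.8; 0.02 0 0.1 0 0.8; 0.02 0 0.1 0 0.8",
)

```text
time_s: 15.43
tcp_pos: [0.6182, 0.124, 0.2092]
orientation: [[-0.986, -0.169, 0.001], [-0.169, 0.986, 0.0], [-0.001, 0.0, -1.0]]
contact_force: [-1.8, -0.2, 3.8]
opening: 0.0272
finger_force: 44.9
```

drive_tool(
  series="0.02 0 -0.05 0 0.8; 0.02 0 -0.05 0 0.6; 0.02 0 -0.05 0 0.55; 0.02 0 -0.05 0 0.5; 0.02 0 -0.05 0 0.4; 0.02 0 -0.05 0 0.3; 0.02 0 -0.05 0 0.2; 0.02 0 -0.05 0 0.1",
)

```text
time_s: 16.1
tcp_pos: [0.6178, 0.1239, 0.2093]
orientation: [[-0.986, -0.169, 0.0], [-0.169, 0.986, 0.0], [-0.0, 0.0, -1.0]]
contact_force: [-0.3, 0.2, 0.2]
opening: 0.0766
finger_force: 0.0
```

Run:
```python
from pl import *
st=manip.sense(); print(st['opening'],st['contact_force'],W(np.array([0,0,-spare[2]]),st['tcp_pos']-np.array([*spare[:2],0])))
a=snap('side');print([(np.round(q['uv'],1),round(q['p'],2),onplane(a,q['uv'],spare)) for q in cams.place_of('sieve_front',a)[:3]])
```

```text
0.07664706535531642 [-0.3055  0.2054  0.1713] [[0.0091 0.002  0.2093]]
[(array([343. , 140.9]), 0.85, array([0.0072, 0.1835])), (array([298.7, 316.9]), 0.76, array([-0.186 , -0.6877])), (array([385.2, 203.1]), 0.41, array([ 0.2138, -0.2053]))]
```

drive_tool(
  series="0 0 -1 0 0; 0 0 -3 0 0; 0 0 -6 0 0; 0 0 -9 0 0; 0 0 -9 0 0; 0 0 -9 0 0",
)

```text
time_s: 16.7
tcp_pos: [0.6188, 0.1239, 0.3021]
orientation: [[-0.986, -0.169, 0.004], [-0.169, 0.986, 0.001], [-0.004, 0.001, -1.0]]
contact_force: [-0.4, 0.5, -0.8]
opening: 0.0855
finger_force: 0.0
```

Run:
```python
from pl import *
a=snap('side')
for k in ('sieve_front','sieve_mid','sieve_rear'):
  print(k,[(np.round(q['uv'],1),round(q['p'],2),onplane(a,q['uv'],full)) for q in cams.place_of(k,a)[:3]])
print(togo(W(full,[[.0035,.0025,.30]])[0],97.44))
```

```text
sieve_front [(array([340.8, 137.3]), 0.78, array([-0.1292,  0.4561])), (array([298.7, 311.9]), 0.6, array([-0.2495, -0.1206]))]
sieve_mid [(array([381.9, 203.4]), 0.88, array([-0.001,  0.197]))]
sieve_rear [(array([391.3, 198. ]), 0.64, array([0.0271, 0.2015]))]
(array([  6.19, -26.58,  -0.16]), np.float64(0.04), array([0.6172, 0.1239, 0.2983]), 16.9)
```

drive_tool(
  series="0.5 -2 -0.3 0 0; 1.2 -5 -0.3 0.02 0; 2 -8.5 -0.3 0.04 0; 2.8 -12 -0.3 0.04 0; 3.6 -15.5 -0.3 0.04 0; 4.4 -19 -0.3 0.04 0; 5.1 -22 -0.3 0.04 0; 5.6 -24.5 -0.2 0.04 0; 5.9 -26.2 -0.2 0.04 0; 5.9 -26.6 -0.2 0.04 0; 5.9 -26.6 -0.2 0.04 0; 5.9 -26.6 -0.2 0.04 0",
)

```text
time_s: 17.9
tcp_pos: [0.6048, -0.147, 0.3005]
orientation: [[-0.991, -0.131, -0.001], [-0.131, 0.991, 0.001], [0.001, 0.001, -1.0]]
contact_force: [0.4, 1.4, -0.1]
opening: 0.0854
finger_force: 0.0
```

```bash
cat > loc.py <<'E'
from pl import *
import sys
def L(p,t): return W(np.array([0,0,-p[2]]),t-np.array([*p[:2],0]))[0]
if __name__=='__main__':
    st=manip.sense(); t=st['tcp_pos']; print('full',L(full,t),'spare',L(spare,t),'trough',L(tr,t))
E
python3 loc.py
python3 - <<'E'
from pl import *
print(togo(W(full,[[.006,.0025,.2085]])[0],97.44))
E
```

```text
full [0.0072 0.0036 0.3005] spare [-0.0492 -0.2628  0.3005] trough [0.108  0.2085 0.3005]
(array([ 0.11, -0.12,  9.2 ]), np.float64(0.001), array([ 0.6048, -0.147 ,  0.3005]), 17.9)
```

drive_tool(
  series="0.1 -0.1 2 0 0; 0.1 -0.1 4.5 0 0; 0.1 -0.1 7 0 0; 0.1 -0.1 8.6 0 0; 0.1 -0.1 9.2 0 0; 0.1 -0.1 9.2 0 0; 0.1 -0.1 9.2 0 0.4; 0.1 -0.1 9.2 0 0.5; 0.1 -0.1 9.2 0 0.6; 0.1 -0.1 9.2 0 0.7; 0.1 -0.1 9.2 0 0.8; 0.1 -0.1 9.2 0 0.8",
  newtons=30,
)

```text
time_s: 18.9
tcp_pos: [0.6042, -0.1495, 0.2101]
orientation: [[-0.992, -0.13, 0.001], [-0.13, 0.992, 0.0], [-0.001, -0.0, -1.0]]
contact_force: [-0.6, 0.6, 4.1]
opening: 0.0278
finger_force: 32.2
```

drive_tool(
  series="0 0 0 0 0.8; 0 0 -0.2 0 0.8; 0 0 -0.4 0 0.8; 0 0 -0.4 0 0.8; 0 0 -0.4 0 0.8",
  newtons=45,
)

```text
time_s: 19.32
tcp_pos: [0.6037, -0.1494, 0.213]
orientation: [[-0.992, -0.13, -0.0], [-0.13, 0.992, -0.0], [0.0, 0.0, -1.0]]
contact_force: [0.0, 0.1, -1.8]
opening: 0.0273
finger_force: 44.3
```

```bash
python3 loc.py
```

```text
full [0.0058 0.0014 0.213 ] spare [-0.0507 -0.2651  0.213 ] trough [0.1074 0.2059 0.213 ]
```

drive_tool(
  series="0 0 -0.4 0 0.8; 0 0 -0.8 0 0.8; 0 0 -1.05 0 0.8; 0 0 -1.05 0 0.8; 0.6 0.05 -1.05 0 0.8; 1.3 0.05 -1.05 0 0.8; 2 0.05 -1.05 0 0.8; 2.7 0.05 -1.05 0 0.8; 3.4 0.05 -1.05 0 0.8; 4.1 0.05 -1.05 0 0.8; 4.8 0.05 -1.05 0 0.8; 4.8 0.05 -1.05 0 0.8",
)

```text
time_s: 20.32
tcp_pos: [0.5546, -0.1557, 0.224]
orientation: [[-0.992, -0.129, -0.0], [-0.129, 0.992, 0.0], [0.0, 0.0, -1.0]]
contact_force: [-0.4, 0.1, -1.5]
opening: 0.0277
finger_force: 44.4
```

drive_tool(
  series="0.6 0 0 0 0.8; 1.2 0 0 0 0.8; 1.8 0 0 0 0.8; 2.4 0 0 0 0.8; 3 0 0 0 0.8; 3.6 0 0 0 0.8; 4.3 0 0 0 0.8; 5 0 0 0 0.8; 5.8 0 0 0 0.8; 6.5 0 0 0 0.8; 6.5 0 0 0 0.8",
)

```text
time_s: 21.23
tcp_pos: [0.4901, -0.1641, 0.2239]
orientation: [[-0.992, -0.129, -0.001], [-0.129, 0.992, 0.0], [0.0, 0.0, -1.0]]
contact_force: [1.0, 0.4, -1.5]
opening: 0.0275
finger_force: 44.4
```

```bash
python3 loc.py
python3 - <<'E'
from pl import *
print(togo(W(spare,[[-.105,.002,.2235]])[0],99.65))
E
```

```text
full [-0.1087  0.0015  0.2239] spare [-0.1651 -0.2605  0.2239] trough [-0.0001  0.1664  0.2239]
(array([-4.97, 26.47,  0.05]), np.float64(-0.039), array([ 0.4901, -0.1641,  0.2239]), 21.2333)
```

drive_tool(
  series="0 1 0 0 0.8; -0.2 3 0 -0.01 0.8; -0.6 6 0 -0.01 0.8; -1.2 9 0 -0.02 0.8; -1.8 12 0 -0.03 0.8; -2.5 15 0 -0.04 0.8; -3.2 18 0 -0.04 0.8; -3.8 21 0 -0.04 0.8; -4.3 23.5 0 -0.04 0.8; -4.7 25.3 0 -0.04 0.8; -5 26.4 0 -0.04 0.8; -5 26.4 0 -0.04 0.8",
)

```text
time_s: 22.23
tcp_pos: [0.507, 0.1083, 0.2236]
orientation: [[-0.985, -0.174, -0.0], [-0.174, 0.985, 0.001], [-0.0, 0.001, -1.0]]
contact_force: [0.6, -0.2, -0.6]
opening: 0.0271
finger_force: 44.6
```

drive_tool(
  series="0 0 0 0 0.8; 0 0 0 0 0.8",
)

```text
time_s: 22.4
tcp_pos: [0.507, 0.1034, 0.2238]
orientation: [[-0.986, -0.168, -0.0], [-0.168, 0.986, -0.001], [0.0, -0.001, -1.0]]
contact_force: [-1.1, -1.4, -2.4]
opening: 0.0271
finger_force: 44.6
```

```bash
python3 loc.py
```

```text
full [-0.0573  0.2645  0.2238] spare [-0.1036  0.0003  0.2238] trough [-0.0428  0.431   0.2238]
```

drive_tool(
  series="0 0.15 0 0 0.8; -0.5 0.15 0 0 0.8; -1 0.15 0 0 0.8; -1.5 0.15 0 0 0.8; -2 0.15 0 0 0.8; -2.4 0.15 0 0 0.8; -2.8 0.15 0 0 0.8; -3.2 0.15 0 0 0.8; -3.6 0.15 0 0 0.8; -4 0.15 0 0 0.8; -4 0.15 0 0 0.8",
)

```text
time_s: 23.32
tcp_pos: [0.547, 0.1131, 0.2237]
orientation: [[-0.986, -0.169, 0.0], [-0.169, 0.986, -0.0], [-0.0, -0.0, -1.0]]
contact_force: [-0.2, 0.3, -2.0]
opening: 0.0273
finger_force: 44.5
```

drive_tool(
  series="-0.4 0 0 0 0.8; -0.8 0 0 0 0.8; -1.2 0 0 0 0.8; -1.6 0 0 0 0.8; -2 0 0 0 0.8; -2.4 0 0 0 0.8; -2.8 0 0 0 0.8; -3.2 0 0.1 0 0.8; -3.4 0 0.3 0 0.8; -3.4 0 0.3 0 0.8",
)

```text
time_s: 24.15
tcp_pos: [0.5799, 0.1187, 0.2202]
orientation: [[-0.986, -0.169, -0.001], [-0.169, 0.986, -0.0], [0.001, -0.0, -1.0]]
contact_force: [0.5, -0.1, -2.0]
opening: 0.0273
finger_force: 44.5
```

```bash
python3 loc.py
```

```text
full [0.0169 0.2703 0.2202] spare [-0.0292  0.0033  0.2202] trough [0.0248 0.4621 0.2202]
```

drive_tool(
  series="0 -0.1 0.2 0 0.8; -0.1 -0.15 0.5 0 0.8; -0.3 -0.15 0.7 0 0.8; -0.5 -0.15 0.7 0 0.8; -0.7 -0.15 0.7 0 0.8; -0.7 -0.15 0.7 0 0.8; -0.7 -0.15 0.7 0 0.8",
)

```text
time_s: 24.73
tcp_pos: [0.587, 0.1185, 0.2138]
orientation: [[-0.986, -0.169, 0.0], [-0.169, 0.986, 0.0], [-0.0, 0.0, -1.0]]
contact_force: [-0.3, -0.1, -1.0]
opening: 0.0273
finger_force: 44.5
```

drive_tool(
  series="-0.1 0 0 0 0.8; -0.2 0 0 0 0.8; -0.2 0 0 0 0.8; -0.2 0 0 0 0.8",
)

```text
time_s: 25.07
tcp_pos: [0.5888, 0.1188, 0.2138]
orientation: [[-0.986, -0.169, 0.0], [-0.169, 0.986, 0.0], [-0.0, 0.0, -1.0]]
contact_force: [-0.2, 0.3, -1.2]
opening: 0.0271
finger_force: 44.5
```

```bash
python3 loc.py
```

```text
full [0.0258 0.2692 0.2138] spare [-0.0203  0.0018  0.2138] trough [0.0335 0.4641 0.2138]
```

Run:
```python
from pl import *
from scipy.ndimage import map_coordinates
a=snap('side')
xs=np.arange(-.04,.05,.002)
def prof(im,p,yo,z):
    uv=proj(a,W(p,[[x,yo,z] for x in xs])); g=im.sum(2)/3.
    return map_coordinates(g,[uv[:,1],uv[:,0]],order=1).round().astype(int)
im0=cv2.imread('pics/side0.png')
print(xs[[0,-1]])
for z in(.235,.245): print(z,prof(im0,full,.002,z).tolist())
# frames: bottom of frames (near side) after/before
for z in(.15,.12): print('now',z,prof(a['img'],spare,-.043,z).tolist())
f=[]
for i in range(10): snap('side'); f.append(manip.sense()['contact_force'])
print(np.mean(f,0))
```

```text
[-0.04   0.048]
0.235 [232, 201, 137, 111, 99, 98, 97, 96, 96, 95, 96, 101, 121, 151, 178, 184, 176, 156, 110, 99, 96, 95, 95, 96, 97, 101, 111, 126, 145, 156, 155, 125, 106, 98, 95, 94, 94, 95, 96, 97, 106, 122, 146, 150, 167]
0.245 [236, 211, 165, 99, 98, 97, 96, 95, 103, 127, 167, 195, 205, 210, 199, 168, 98, 98, 97, 97, 95, 95, 100, 122, 161, 193, 201, 191, 163, 125, 105, 97, 97, 96, 96, 95, 97, 111, 149, 183, 204, 210, 221, 231, 235]
now 0.15 [151, 161, 174, 183, 183, 183, 182, 182, 182, 182, 181, 177, 173, 171, 168, 160, 173, 179, 179, 179, 179, 178, 178, 178, 175, 160, 124, 60, 40, 39, 41, 42, 45, 46, 45, 66, 102, 148, 199, 220, 240, 239, 239, 240, 240]
now 0.12 [154, 129, 120, 112, 110, 109, 110, 110, 110, 110, 112, 114, 115, 114, 113, 110, 110, 113, 114, 115, 115, 115, 115, 116, 119, 119, 115, 107, 95, 72, 42, 44, 45, 45, 49, 59, 91, 147, 192, 232, 239, 239, 239, 239, 239]
[-0.2061 -0.0386 -1.5579]
```

drive_tool(
  series="-0.1 0 0 0 0.8; -0.2 0 0 0 0.8; -0.2 0 0 0 0.8; -0.2 0 0 0 0.8",
)

```text
time_s: 25.95
tcp_pos: [0.5909, 0.1191, 0.2138]
orientation: [[-0.986, -0.169, -0.0], [-0.169, 0.986, -0.0], [0.0, -0.0, -1.0]]
contact_force: [-0.8, -0.4, -1.8]
opening: 0.0275
finger_force: 44.5
```

```bash
cat > pr.py <<'E'
from loc import *
from scipy.ndimage import map_coordinates
a=snap('side'); g=a['img'].sum(2)/3.
xs=np.arange(-.026,.016,.001)
for z in(.15,.135):
    uv=proj(a,W(spare,[[x,-.043,z] for x in xs])); print(z,map_coordinates(g,[uv[:,1],uv[:,0]],order=1).round().astype(int).tolist())
f=[manip.sense()['contact_force']]
for i in range(9): snap('side'); f.append(manip.sense()['contact_force'])
print(np.mean(f,0), L(spare,manip.sense()['tcp_pos']))
E
python3 pr.py
```

```text
0.15 [184, 184, 184, 183, 182, 182, 182, 182, 182, 181, 177, 173, 169, 165, 163, 161, 161, 167, 173, 178, 179, 179, 179, 180, 179, 179, 179, 178, 178, 178, 178, 178, 179, 179, 176, 168, 160, 151, 124, 93, 61, 41]
0.135 [138, 138, 138, 137, 137, 136, 136, 137, 137, 137, 136, 134, 132, 130, 127, 126, 124, 124, 127, 131, 134, 135, 135, 136, 137, 137, 138, 138, 138, 138, 137, 136, 137, 138, 138, 137, 134, 131, 127, 117, 108, 97]
[ 0.0712 -0.1571 -1.4378] [-0.0184  0.0018  0.2138]
```

drive_tool(
  series="-0.1 0 0 0 0.8; -0.2 0 0 0 0.8; -0.2 0 0 0 0.8; -0.2 0 0 0 0.8",
)

```text
time_s: 26.78
tcp_pos: [0.5929, 0.1194, 0.2138]
orientation: [[-0.986, -0.169, 0.0], [-0.169, 0.986, -0.0], [-0.0, -0.0, -1.0]]
contact_force: [-0.6, -1.4, -1.3]
opening: 0.0271
finger_force: 44.5
```

```bash
python3 pr.py
```

```text
0.15 [183, 183, 183, 182, 182, 182, 182, 182, 183, 182, 182, 182, 182, 182, 182, 182, 182, 181, 180, 180, 179, 179, 178, 178, 178, 178, 178, 178, 178, 179, 179, 179, 178, 178, 175, 168, 160, 152, 124, 93, 59, 40]
0.135 [137, 137, 137, 137, 137, 137, 137, 137, 138, 138, 138, 137, 137, 136, 136, 137, 137, 137, 136, 135, 134, 134, 134, 135, 136, 137, 138, 138, 138, 137, 136, 135, 136, 136, 137, 136, 133, 131, 127, 118, 108, 97]
[ 0.2497  0.2005 -1.3994] [-0.0164  0.0018  0.2138]
```

The shadow line between the two frames has closed and the front sieve hasn't moved, so the gap is near zero. I nudge half a millimetre, lower and release.

drive_tool(
  series="-0.05 0 0 0 0.8; -0.06 0 0.1 0 0.8; -0.06 0 0.2 0 0.8; -0.06 0 0.3 0 0.8; -0.06 0 0.35 0 0.8; -0.06 0 0.35 0 0.8",
)

```text
time_s: 27.78
tcp_pos: [0.5934, 0.1195, 0.2103]
orientation: [[-0.986, -0.169, -0.0], [-0.169, 0.986, 0.0], [0.0, 0.0, -1.0]]
contact_force: [-0.1, -1.0, -0.6]
opening: 0.0267
finger_force: 44.8
```

drive_tool(
  series="0 0 0.05 0 0.8; 0 0 0.1 0 0.8; 0 0 0.1 0 0.8",
)

```text
time_s: 28.03
tcp_pos: [0.5934, 0.1195, 0.21]
orientation: [[-0.986, -0.169, 0.0], [-0.169, 0.986, 0.0], [-0.0, 0.0, -1.0]]
contact_force: [-3.1, -0.2, 5.6]
opening: 0.0271
finger_force: 45.4
```

drive_tool(
  series="0 0 -0.06 0 0.8; 0.02 0 -0.06 0 0.8; 0.02 0 -0.06 0 0.6; 0.02 0 -0.06 0 0.55; 0.02 0 -0.06 0 0.5; 0.02 0 -0.06 0 0.4; 0.02 0 -0.06 0 0.3; 0.02 0 -0.06 0 0.2; 0.02 0 -0.06 0 0.1",
)

```text
time_s: 28.78
tcp_pos: [0.5932, 0.1195, 0.2098]
orientation: [[-0.986, -0.169, -0.0], [-0.169, 0.986, 0.0], [0.0, 0.0, -1.0]]
contact_force: [0.7, -0.6, -0.1]
opening: 0.0765
finger_force: 0.0
```

```bash
python3 pr.py
```

```text
0.15 [179, 178, 178, 178, 178, 178, 178, 177, 178, 177, 175, 172, 170, 168, 165, 163, 162, 167, 172, 177, 178, 178, 178, 177, 177, 177, 177, 177, 178, 178, 179, 179, 180, 180, 176, 168, 160, 152, 124, 93, 60, 41]
0.135 [136, 137, 138, 139, 138, 137, 135, 136, 137, 137, 137, 136, 135, 133, 131, 130, 129, 128, 130, 132, 134, 135, 136, 137, 137, 138, 138, 137, 137, 136, 135, 135, 136, 137, 138, 137, 135, 131, 127, 117, 108, 97]
[0.0425 0.2139 0.3048] [-0.016   0.0018  0.2099]
```

drive_tool(
  series="0 0 -1 0 0; 0 0 -3 0 0; 0 0 -6 0 0; 0 0 -9 0 0; 0 0 -9 0 0",
)

```text
time_s: 29.7
tcp_pos: [0.5958, 0.1196, 0.307]
orientation: [[-0.986, -0.169, 0.009], [-0.169, 0.986, 0.003], [-0.01, 0.001, -1.0]]
contact_force: [1.3, 0.1, 0.1]
opening: 0.0853
finger_force: 0.0
```

Run:
```python
from loc import *
from scipy.ndimage import map_coordinates
a=snap('side'); g=a['img'].sum(2)/3.
g0=cv2.imread('pics/side0.png').sum(2)/3.
xs=np.arange(-.05,.05,.002)
for n,G,p in(('now',g,spare),('old',g0,full)):
  for z in(.22,.228,.245):
    uv=proj(a,W(p,[[x,.002,z] for x in xs])); print(n,z,map_coordinates(G,[uv[:,1],uv[:,0]],order=1).round().astype(int).tolist())
for k in('sieve_front','sieve_mid'): print(k,[(np.round(q['uv'],1),round(q['p'],2),onplane(a,q['uv'],spare)) for q in cams.place_of(k,a)[:3]])
cv2.imwrite('pics/c8.png',cv2.resize(np.hstack([a['img'][95:175,305:375],np.zeros((80,2,3),np.uint8),cv2.imread('pics/side0.png')[160:240,350:420,::-1]])[:,:,::-1],None,fx=5.6,fy=5.6,interpolation=2))
print(togo(W(full,[[.036,.0025,.30]])[0],97.44))
```

```text
now 0.22 [108, 108, 108, 106, 106, 107, 107, 108, 109, 109, 108, 104, 102, 102, 101, 99, 100, 101, 104, 107, 111, 114, 116, 114, 109, 103, 101, 100, 100, 100, 102, 105, 107, 111, 114, 115, 113, 109, 111, 118, 160, 201, 227, 238, 239, 238, 237, 230, 225, 201]
now 0.228 [110, 108, 108, 107, 107, 108, 108, 108, 107, 109, 109, 104, 102, 101, 100, 99, 99, 100, 104, 106, 109, 114, 116, 113, 109, 103, 101, 100, 100, 100, 101, 104, 107, 112, 115, 117, 129, 154, 194, 226, 235, 238, 238, 239, 240, 239, 235, 217, 162, 83]
now 0.245 [107, 106, 105, 105, 105, 104, 105, 105, 105, 107, 107, 104, 102, 101, 99, 99, 103, 120, 149, 177, 192, 190, 170, 133, 110, 101, 100, 100, 103, 118, 141, 173, 195, 207, 217, 230, 237, 240, 241, 241, 240, 232, 208, 137, 70, 35, 29, 29, 29, 31]
old 0.22 [236, 236, 236, 237, 235, 226, 197, 148, 99, 100, 100, 98, 97, 97, 97, 99, 99, 101, 105, 110, 113, 112, 108, 104, 98, 96, 96, 96, 97, 98, 99, 102, 108, 114, 114, 112, 107, 101, 97, 96, 95, 95, 96, 98, 99, 102, 107, 111, 114, 115]
old 0.228 [238, 237, 237, 237, 238, 232, 216, 136, 105, 100, 99, 98, 97, 96, 97, 98, 99, 101, 105, 111, 118, 119, 110, 107, 101, 96, 96, 96, 97, 98, 100, 103, 108, 112, 115, 111, 109, 102, 98, 96, 95, 95, 96, 97, 98, 100, 105, 112, 118, 123]
old 0.245 [240, 240, 241, 241, 240, 236, 211, 165, 99, 98, 97, 96, 95, 103, 127, 167, 195, 205, 210, 199, 168, 98, 98, 97, 97, 95, 95, 100, 122, 161, 193, 201, 191, 163, 125, 105, 97, 97, 96, 96, 95, 97, 111, 149, 183, 204, 210, 221, 231, 235]
sieve_front [(array([299.6, 316.8]), 0.97, array([-0.1817, -0.6911])), (array([342.6, 138.8]), 0.92, array([0.0055, 0.192 ])), (array([361.4, 208.3]), 0.47, array([ 0.1008, -0.167 ]))]
sieve_mid [(array([335.7, 140.5]), 0.79, array([-0.0186,  0.1962]))]
(array([  0.5 , -26.69,   0.03]), np.float64(0.04), array([0.5931, 0.1195, 0.3004]), 29.85)
```

View pics/c8.png

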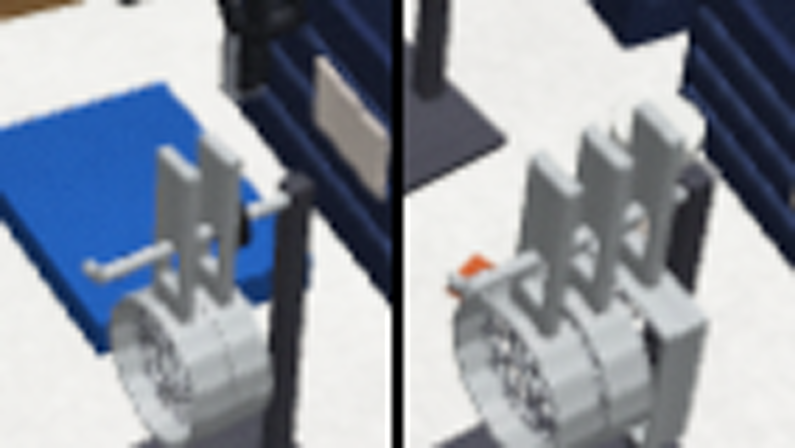

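Left panel: the two round sieves hang close together on the spare bar, straps at crop (178,230) and (220,215). The front strap is against the black collar at (243,225). Strap spacing comes out at 24 to 26 mm, so I go on to the square sieve.

drive_tool(
  series="0 -2 0 0 0; 0 -5 0 0.02 0; 0.1 -8.5 0 0.04 0; 0.2 -12 0 0.04 0; 0.3 -15.5 0 0.04 0; 0.4 -19 0 0.04 0; 0.5 -22 0 0.04 0; 0.5 -24.5 0 0.04 0; 0.5 -26.2 0 0.04 0; 0.5 -26.7 0 0.04 0; 0.5 -26.7 0 0.04 0; 0.5 -26.7 0 0.04 0",
)

```text
time_s: 30.85
tcp_pos: [0.6332, -0.1432, 0.299]
orientation: [[-0.991, -0.13, -0.001], [-0.13, 0.991, 0.001], [0.001, 0.001, -1.0]]
contact_force: [-0.2, 0.8, 0.2]
opening: 0.0856
finger_force: 0.0
```

Run:
```python
from pl import *
snap('side');snap('side');a=snap('top')
print(togo(W(full,[[.0355,.0025,.2085]])[0],97.44))
r=cams.place_of('trough',a)[:2]; b=snap('side')
print([(np.round(q['uv'],1),q['p'],atz(a,q['uv'],0)) for q in r],[(np.round(q['uv'],1),q['p'],atz(b,q['uv'],0)) for q in cams.place_of('trough',b)[:2]])
from scipy.ndimage import label
for n,s in(('top',a),('side',b)):
  for q in cams.regions_of('trough',s)[:1]:
    m=q['pixels'].astype(np.uint8); c=max(cv2.findContours(m,0,2)[0],key=cv2.contourArea)
    print(n,q['p'],m.sum(),cv2.approxPolyDP(c,2.5,True)[:,0].tolist())
```

```text
(array([ 0.09, -0.2 ,  9.11]), np.float64(0.003), array([ 0.6336, -0.1424,  0.2996]), 31.0)
[(array([427.2, 217.3]), 0.6, array([ 0.4537, -0.3371,  0.    ]))] [(array([359.6, 321.5]), 0.68, array([ 0.4628, -0.3289,  0.    ]))]
top 0.55 741 [[410, 205], [409, 220], [437, 227], [446, 225], [448, 211], [417, 203]]
side 0.71 1114 [[348, 294], [346, 306], [355, 342], [373, 341], [375, 330], [365, 293]]
```

drive_tool(
  series="0.1 -0.2 2 0 0; 0.1 -0.2 4.5 0 0; 0.1 -0.2 7 0 0; 0.1 -0.2 8.6 0 0; 0.1 -0.2 9.1 0 0; 0.1 -0.2 9.1 0 0; 0.1 -0.2 9.1 0 0.4; 0.1 -0.2 9.1 0 0.5; 0.1 -0.2 9.1 0 0.6; 0.1 -0.2 9.1 0 0.7; 0.1 -0.2 9.1 0 0.8; 0.1 -0.2 9.1 0 0.8",
  newtons=30,
)

```text
time_s: 32.25
tcp_pos: [0.6331, -0.1466, 0.2098]
orientation: [[-0.992, -0.13, 0.001], [-0.13, 0.992, 0.0], [-0.001, -0.0, -1.0]]
contact_force: [0.1, 0.3, 4.2]
opening: 0.0276
finger_force: 31.9
```

drive_tool(
  series="0 0 0 0 0.8; 0 0 -0.2 0 0.8; 0 0 -0.4 0 0.8; 0 0 -0.4 0 0.8; 0 0 -0.4 0 0.8",
  newtons=45,
)

```text
time_s: 32.67
tcp_pos: [0.6325, -0.1466, 0.2126]
orientation: [[-0.992, -0.13, -0.001], [-0.13, 0.992, -0.0], [0.001, 0.0, -1.0]]
contact_force: [-0.1, 0.3, -1.4]
opening: 0.0272
finger_force: 44.2
```

```bash
python3 loc.py
```

```text
full [0.0348 0.0004 0.2126] spare [-0.0218 -0.2672  0.2126] trough [0.1349 0.215  0.2126]
```

drive_tool(
  series="0 0 -0.4 0 0.8; 0 0 -0.8 0 0.8; 0 0 -1.05 0 0.8; 0 0 -1.05 0 0.8; 0.6 0.1 -1.05 0 0.8; 1.3 0.1 -1.05 0 0.8; 2.2 0.1 -1.05 0 0.8; 3.1 0.1 -1.05 0 0.8; 4 0.1 -1.05 0 0.8; 5 0.1 -1.05 0 0.8; 6 0.1 -1.05 0 0.8; 6.5 0.1 -1.05 0 0.8",
)

```text
time_s: 33.67
tcp_pos: [0.5664, -0.1546, 0.2236]
orientation: [[-0.992, -0.129, -0.0], [-0.129, 0.992, 0.0], [0.0, 0.0, -1.0]]
contact_force: [0.3, -0.1, -1.3]
opening: 0.0274
finger_force: 44.3
```

drive_tool(
  series="0.6 0 0 0 0.8; 1.2 0 0 0 0.8; 1.8 0 0 0 0.8; 2.4 0 0 0 0.8; 3 0 0 0 0.8; 3.6 0 0 0 0.8; 4.3 0 0 0 0.8; 5 0 0 0 0.8; 5.8 0 0 0 0.8; 6.6 0 0 0 0.8; 7.4 0 0 0 0.8; 8 0 0 0 0.8",
)

```text
time_s: 34.67
tcp_pos: [0.4877, -0.1647, 0.2234]
orientation: [[-0.992, -0.129, -0.0], [-0.129, 0.992, 0.0], [0.0, 0.0, -1.0]]
contact_force: [0.6, 0.3, -1.9]
opening: 0.0272
finger_force: 44.3
```

```bash
python3 loc.py
python3 - <<'E'
from pl import *
print(togo(W(tr,[[0,0,.26]])[0],90-12.8))
E
```

```text
full [-0.1112  0.0012  0.2234] spare [-0.1676 -0.2607  0.2234] trough [-0.0023  0.1653  0.2234]
(array([  5.51, -15.59,  -3.66]), np.float64(0.353), array([ 0.4877, -0.1647,  0.2234]), 34.6667)
```

```bash
cat > tf.py <<'E'
from loc import *
from scipy.optimize import minimize
S={}
for n in('top','side'):
    s=snap(n); q=cams.regions_of('trough',s)[0]; S[n]=(s,cv2.resize(q['pixels'].astype(np.float32),None,fx=4,fy=4,interpolation=0))
    print(n,round(q['p'],2),q['uv'],q['pixels'].sum())
def iou(p,n):
    s,m=S[n]; P=np.r_[W(p,TR),W(p,TR*[1,1,0])]
    h=cv2.convexHull(((proj(s,P)*4+1.5)*16).round().astype(np.int32)); k=np.zeros_like(m); cv2.fillPoly(k,[h],1,cv2.LINE_8,4)
    return (k*m).sum()/np.maximum(k,m).sum()
for w in((1,1),(1,0),(0,1)):
    r=max((minimize(lambda p:-w[0]*iou([p[0]/100,p[1]/100,p[2]/10],'top')-w[1]*iou([p[0]/100,p[1]/100,p[2]/10],'side'),[45.5,-33,y],method='Nelder-Mead',options=dict(initial_simplex=np.array([45.5,-33,y])+np.array([[0,0,0],[1,0,0],[0,1,0],[0,0,1]]))) for y in(-2.,-2.5)),key=lambda r:-r.fun)
    p=r.x/[100,100,10]; print(w,p,np.degrees(p[2]),iou(p,'top'),iou(p,'side'))
E
python3 tf.py
```

```text
top 0.89 [431.1, 216.6] 693
side 0.91 [361.8, 317.6] 1058
(1, 1) [ 0.4597 -0.3314 -0.2497] -14.304815481577261 0.8560962 0.9151265
(1, 0) [ 0.456  -0.3325 -0.2281] -13.066579472882939 0.9047892 0.79944235
(0, 1) [ 0.4614 -0.33   -0.2418] -13.855854481064155 0.8037383 0.9403777
```

```bash
sed -i 's/tr=np.array.*/tr=np.array([.4595,-.3305,np.radians(-13.9)])/' pl.py; python3 -c "
from pl import *
print(togo(W(tr,[[-.001,0,.235]])[0],90-13.9))"
```

```text
(array([  5.18, -16.05,  -1.14]), np.float64(0.373), array([ 0.489 , -0.1644,  0.2236]), 34.8667)
```

drive_tool(
  series="0.5 -0.5 -0.5 0 0.8; 1.2 -2 -1.1 0.05 0.8; 1.9 -4 -1.1 0.1 0.8; 2.6 -6.5 -1.1 0.16 0.8; 3.3 -9 -1.1 0.22 0.8; 4 -11.5 -1.1 0.28 0.8; 4.6 -13.5 -1.1 0.34 0.8; 5 -15 -1.1 0.373 0.8; 5.2 -15.8 -1.1 0.373 0.8; 5.2 -16.05 -1.1 0.373 0.8; 5.2 -16.05 -1.1 0.373 0.8; 5.2 -16.05 -1.1 0.373 0.8",
)

```text
time_s: 35.87
tcp_pos: [0.4585, -0.3293, 0.2342]
orientation: [[-0.971, 0.239, -0.0], [0.239, 0.971, 0.001], [0.0, 0.001, -1.0]]
contact_force: [0.7, 0.1, -2.1]
opening: 0.0272
finger_force: 44.4
```

Run:
```python
from loc import *
a=snap('side');snap('side');a=snap('side')
print(togo(W(tr,[[-.001,0,.192]])[0],90-13.9))
t=manip.sense()['tcp_pos']; 
r=cams.regions_of('sieve_rear',a)[:2]
for q in r:
    m=q['pixels'].astype(np.uint8);c=max(cv2.findContours(m,0,2)[0],key=cv2.contourArea); print(round(q['p'],2),m.sum(),cv2.approxPolyDP(c,2,True)[:,0].tolist())
# predicted frame corners of held sieve: origin z = tcp-.0198
o=np.array([t[0],t[1],tr[2]]); z0=t[2]-.0198
print(proj(a,W(o,[[sx*.012+.001,sy*.042,z0+z] for z in(-.03,-.114) for sx,sy in((1,1),(1,-1),(-1,-1),(-1,1))])).round(1).tolist())
g=cams.place_of('sieve_rear',a)[:2];print([(q['uv'],q['p']) for q in g],proj(a,[[t[0],t[1],z0]]))
```

```text
(array([-0.02, -0.11,  4.23]), np.float64(0.002), array([ 0.4586, -0.3292,  0.2343]), 36.0167)
0.92 750 [[361, 264], [353, 269], [352, 289], [358, 315], [365, 317], [369, 313], [371, 293], [367, 278], [361, 274]]
[[364.8, 264.9], [373.6, 298.1], [362.3, 299.7], [354.2, 266.3], [362.3, 285.2], [370.4, 317.4], [359.8, 318.9], [352.3, 286.5]]
[([362.8, 274.5], 0.84)] [[364.0959 274.1013]]
```

drive_tool(
  series="-0.1 -0.1 1 0 0.8; -0.2 -0.1 2 0 0.8; -0.2 -0.1 3 0 0.8; -0.2 -0.1 4 0 0.8; -0.2 -0.1 4.2 0 0.8; -0.2 -0.1 4.2 0 0.8",
)

```text
time_s: 36.62
tcp_pos: [0.4591, -0.3314, 0.191]
orientation: [[-0.971, 0.241, -0.002], [0.241, 0.971, 0.001], [0.002, 0.0, -1.0]]
contact_force: [0.6, 0.5, -1.8]
opening: 0.0273
finger_force: 44.5
```

```bash
cat > sf.py <<'E'
from loc import *
from scipy.optimize import minimize
st=manip.sense(); t=st['tcp_pos']; z0=t[2]-.0198; print(t,L(tr,t))
for n in('side','top'):
    s=snap(n); q=cams.regions_of('sieve_rear',s)
    if not q: print(n,'none'); continue
    q=q[0]; M=q['pixels'].astype(np.float32); m=cv2.resize(M,None,fx=4,fy=4,interpolation=0); print(n,round(q['p'],2),M.sum(),q['uv'])
    def mod(x,y,e=0):
        o=np.array([x,y,tr[2]]); k=np.zeros_like(m)
        B=[[sx*(.012),sy*(.042),z0+z] for z in(-.03,-.114) for sx,sy in((1,1),(1,-1),(-1,-1),(-1,1))]
        h=cv2.convexHull(((proj(s,W(o,B))*4+1.5)*16).round().astype(np.int32)); cv2.fillPoly(k,[h],1,cv2.LINE_8,4); return k
    def f(p):
        k=mod(p[0]/100,p[1]/100); return -(k*m).sum()/np.maximum(k,m).sum()
    r=minimize(f,[t[0]*100,t[1]*100],method='Nelder-Mead',options=dict(initial_simplex=np.array([t[0],t[1]])*100+np.array([[0,0],[.8,0],[0,.8]])))
    print(n,r.x/100,-r.fun,-f(t[:2]*100), (r.x/100-t[:2])*1000)
E
python3 sf.py
```

```text
[ 0.4591 -0.3314  0.191 ] [-0.0001 -0.001   0.191 ]
side 0.59 706.0 [362.5, 302.4]
side [ 0.4589 -0.3281] 0.9001376628875732 0.84592456 [-0.2196  3.2634]
top 0.49 99.0 [423.2, 207.9]
top [ 0.4573 -0.3279] 0.19610536098480225 0.18828607 [-1.875   3.5625]
```

drive_tool(
  series="-0.1 -0.05 0 0 0.8; -0.2 -0.1 0 0 0.8; -0.2 -0.1 0.3 0 0.8; -0.2 -0.1 0.6 0 0.8; -0.2 -0.1 0.9 0 0.8; -0.2 -0.1 1.2 0 0.8; -0.2 -0.1 1.2 0 0.8",
)

```text
time_s: 37.4
tcp_pos: [0.4612, -0.3329, 0.1795]
orientation: [[-0.971, 0.24, -0.001], [0.24, 0.971, 0.001], [0.001, 0.0, -1.0]]
contact_force: [-0.3, 0.1, -1.2]
opening: 0.0275
finger_force: 44.5
```

drive_tool(
  series="0 0 0.4 0 0.8; 0 0 0.8 0 0.8; 0 0 1.2 0 0.8; 0 0 1.2 0 0.8",
)

```text
time_s: 37.73
tcp_pos: [0.4611, -0.3329, 0.1674]
orientation: [[-0.971, 0.24, -0.001], [0.24, 0.971, 0.001], [0.001, 0.0, -1.0]]
contact_force: [0.9, -0.5, -1.7]
opening: 0.0273
finger_force: 44.5
```

drive_tool(
  series="0 0 0.5 0 0.8; 0 0 1 0 0.8; 0 0 1.5 0 0.8; 0 0 2 0 0.8; 0 0 2.3 0 0.8; 0 0 2.3 0 0.8",
)

```text
time_s: 38.23
tcp_pos: [0.4611, -0.3329, 0.1445]
orientation: [[-0.971, 0.24, -0.001], [0.24, 0.971, 0.001], [0.001, 0.0, -1.0]]
contact_force: [-0.4, 0.5, -1.7]
opening: 0.0273
finger_force: 44.5
```

drive_tool(
  series="0 0 0.15 0 0.8; 0 0 0.3 0 0.8; 0 0 0.4 0 0.8; 0 0 0.4 0 0.8",
)

```text
time_s: 38.57
tcp_pos: [0.4615, -0.3332, 0.1413]
orientation: [[-0.971, 0.24, -0.0], [0.24, 0.971, 0.0], [0.0, 0.0, -1.0]]
contact_force: [-0.7, -0.4, -2.4]
opening: 0.0275
finger_force: 44.5
```

drive_tool(
  series="0 0 0.07 0 0.8; 0 0 0.14 0 0.8; 0 0 0.14 0 0.8",
)

```text
time_s: 38.82
tcp_pos: [0.4615, -0.3332, 0.1399]
orientation: [[-0.971, 0.24, -0.0], [0.24, 0.971, 0.0], [0.0, 0.0, -1.0]]
contact_force: [-0.4, 0.4, -1.8]
opening: 0.0273
finger_force: 44.5
```

drive_tool(
  series="0 0 0.05 0 0.8; 0 0 0.1 0 0.8; 0 0 0.1 0 0.8",
)

```text
time_s: 39.07
tcp_pos: [0.4618, -0.3332, 0.1393]
orientation: [[-0.971, 0.24, 0.001], [0.24, 0.971, 0.0], [-0.001, 0.0, -1.0]]
contact_force: [-0.8, 0.7, 2.6]
opening: 0.027
finger_force: 44.9
```

Floor contact at TCP z 0.139, as predicted. I release slowly and retreat.

drive_tool(
  series="0 0 -0.04 0 0.8; 0 0 -0.04 0 0.6; 0 0 -0.04 0 0.55; 0 0 -0.04 0 0.5; 0 0 -0.04 0 0.4; 0 0 -0.04 0 0.3; 0 0 -0.04 0 0.15; 0 0 -0.04 0 0; 0 0 -0.04 0 0",
)

```text
time_s: 39.82
tcp_pos: [0.4615, -0.3333, 0.1394]
orientation: [[-0.971, 0.24, -0.0], [0.24, 0.971, 0.0], [0.0, 0.0, -1.0]]
contact_force: [-0.3, -0.0, -0.3]
opening: 0.0856
finger_force: 0.0
```

drive_tool(
  series="0 0 -1 0 0; 0 0 -2.5 0 0; 0 0 -5 0 0; 0 0 -8 0 0; 0 0 -11 0 0; 0 0 -14 0 0; 0 3 -16 0 0; 0 7 -16 0 0; 0 10 -16 0 0; 0 10 -16 0 0",
)

```text
time_s: 40.65
tcp_pos: [0.4879, -0.2295, 0.3002]
orientation: [[-0.973, 0.233, 0.002], [0.233, 0.973, 0.003], [-0.001, 0.004, -1.0]]
contact_force: [0.7, 0.4, 0.0]
opening: 0.0851
finger_force: 0.0
```

```bash
python3 - <<'E'
from loc import *
st=manip.sense(); print(st['tcp_pos'],st['contact_force'],st['opening'],st['time_s'])
a=snap('side');b=snap('top')
for k in('sieve_rear','trough','sieve_front','sieve_mid'):
    for n,s in(('side',a),('top',b)): print(k,n,[(np.round(q['uv'],1),round(q['p'],2)) for q in cams.place_of(k,s)[:3]])
print('expect origin', proj(a,[[.4618,-.3332,.119]]),proj(b,[[.4618,-.3332,.119]]))
q=cams.regions_of('sieve_rear',a)[0]; m=q['pixels'].astype(np.uint8);c=max(cv2.findContours(m,0,2)[0],key=cv2.contourArea); print(cv2.approxPolyDP(c,2,True)[:,0].tolist())
o=np.array([.4618,-.3332,tr[2]]); print(proj(a,W(o,[[x,y,.183] for x in(-.004,.004) for y in(-.014,.014)])).round(1).tolist())
E
python3 pr.py
```

```text
[ 0.4879 -0.2295  0.3002] [0.7216 0.4055 0.0166] 0.08506219235387187 40.65
sieve_rear side [(array([363.4, 299.4]), 0.78)]
sieve_rear top []
trough side [(array([358.8, 323.7]), 0.86), (array([339.2, 138.3]), 0.35)]
trough top [(array([311.5, 124.5]), 0.15)]
sieve_front side [(array([299.6, 315.9]), 0.97), (array([345.5, 141.1]), 0.72), (array([307. , 226.8]), 0.52)]
sieve_front top [(array([263.8, 150.2]), 0.76)]
sieve_mid side [(array([338.2, 140.1]), 0.56)]
sieve_mid top [(array([263.2, 156.4]), 0.63)]
expect origin [[363.2458 298.4466]] [[434.6764 208.8354]]
[[363, 277], [361, 286], [353, 291], [352, 300], [358, 331], [367, 330], [370, 321], [365, 301], [367, 286]]
[[364.9, 289.1], [362.0, 277.9], [368.5, 288.6], [365.6, 277.5]]
0.15 [179, 178, 178, 170, 162, 154, 132, 102, 72, 44, 37, 30, 23, 20, 20, 20, 20, 20, 21, 22, 22, 22, 22, 22, 24, 26, 29, 31, 34, 37, 40, 42, 43, 44, 46, 49, 53, 58, 65, 73, 82, 91]
0.135 [137, 138, 139, 135, 128, 120, 111, 86, 62, 37, 24, 23, 22, 19, 20, 21, 22, 23, 22, 22, 23, 23, 22, 22, 22, 22, 23, 23, 23, 23, 23, 23, 23, 24, 24, 24, 25, 26, 27, 28, 29, 31]
[ 0.1784 -0.0423 -0.0181] [-0.1816 -0.3308  0.2994]
```

```bash
python3 -c "
from rig import order
print(order.close_job())"
```

```text
the job is handed in; nothing more can be done
None
```

I handed the job in at about 41 s, and the system returned no verdict. By my measurements both round sieves hang on the spare hook, the front one against the stop and the second about 0–2 mm from it. The square sieve stands upright on the trough floor.

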